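# Slide the bumper block round the bent cradle arm

## Task

One arm of the bench cradle already has its drilled wooden bumper block; fit the loose block to the bare arm in the same way. Thread it over the tip, which was bent by eye and may stand off to one side, work it along the rod and round the bend without letting it bind, and press it gently but definitely home (a light push of about a kilogram's weight) against the stop collar, which is only finger-tight and must not be shifted; then let go, leaving the block touching the collar. Leave the other things on the bench alone.

Things in the scene. Friction and masses are not known exactly. Their poses are not given: they have to be found in the camera images.
- block: Loose drilled block of pale wood, 28 mm long along its x axis, 36 mm wide along y, 44 mm tall along z. The through hole, 15 mm in diameter, runs along x through the middle; the origin is the centre of the hole and of the block. It stands upright on the bench (origin 22 mm above the bench) with the hole level; either end may go first. 30 to 60 g.
- cradle: Fixed cradle: wooden foot 130 x 130 x 22 mm, steel post 28 mm thick in its middle (top 142 mm up) and two level bent arms of 12 mm round rod, centre line 130 mm above the bench. Origin: under the post at bench height, z up. The bare arm runs from the post along +y: straight for 85 mm, then bent, then a tip leg. The arm along -y is its mirror image and has its block and collar already.
- bend_middle (a point): Point on the rod's centre line in the middle of the bare arm's bend, cradle frame (-8, 115, 130) mm; axes as the cradle's. Bend: 60 mm radius (centre line), 60 degrees, centre (-60, 85), from (0, 85) to (-30, 137). The 15 mm hole has 1.5 mm of room all round on straight rod, 0.5 mm in the bend: turn the block with the rod and ease it to where the forces push; over 18 N on the cradle is binding.
- tip_nominal (a point): Where the centre of the bare arm's flat end face was meant to be, cradle frame (-86.3, 169.5, 130) mm; axes as the cradle's. Tip leg: straight, 65 mm, from (-30, 137), meant to point along (-0.866, 0.5), end bevelled by 1.5 mm. Bent by hand: the real leg is swung about (-30, 137) by up to 9.5 degrees either way in the level plane, so its end is up to 11 mm to one side; look or feel for it.
- stop: Steel stop collar, 26 mm in diameter, 10 mm long, small brass screw on top, on the bare arm's straight leg near the post. Origin: on the rod's centre line, in the face looking along the cradle's +y, which the block comes up against (block home: origin 14 mm along +y from here). Axes as the cradle's. Its place varies. Finger-tight: over 14 N slides it along the rod; 3 mm is too much.
- jar: Bystander: glass jar with a steel lid, 66 mm in diameter, 85 mm tall; origin under its centre.
- driver: Bystander: screwdriver lying on the bench, about 200 mm long.
- offcut: Bystander: dark wood offcut without a hole, 120 x 50 x 20 mm, lying flat; origin under its centre.
- mug: Bystander: white mug, 80 mm in diameter, 90 mm tall; origin under its centre.
Mind the look-alikes: they are no part of the job. What is meant by the block is not black or blue, and is the smaller of those in its own colour.

How it is judged:
By the outcome, as a careful person would: the job done as asked, in the order asked, and still so for the second after the job is handed in, with the robot touching nothing.
It also fails if it takes over 72 s, if anything falls off the work surface, if the arm or the gripper's body presses on something with over 40 N, if the wrist force passes 120 N, or if a joint passes its speed limit or range.

## Robot

A 6-joint arm with a two-finger parallel gripper is mounted at the origin on the work surface. World frame = base frame: x ahead of the robot, y to its left, z up, the work surface at z = 0. Lengths are in m, angles in rad, forces in N, time in s.
With the tool pointing down it reaches from about 0.35 to 0.85 m from the base axis. Payload 8.1 kg.
Tool frame: the origin (TCP) lies at the very end of the fingers, on their centre line; the grasp point (between the pads) lies 19 mm behind it (pinch_z is the distance from the TCP to the grasp point, in m); z points along the fingers, y is the direction in which the jaws open and shut (so a half turn about z gives the same grasp; the last joint's range is limited). The gripper opens to 93 mm and grips with 3 to 60 N. Pads are 15 mm wide; open, the fingers measure 128 mm over their backs; the gripper's body (75 mm by 188 mm) begins 65 mm behind the grasp point.
Start: joints at [-1.34, 0.13, 1.488, -0, 1.523, -0.085], TCP at [0.186, -0.57, 0.219] pointing down, gripper open.
Joint ranges: [-2.96, 2.96], [-0.89, 2.26], [0.02, 2.5], [-1.34, 4.48], [0, 2.73], [-2.66, 2.66]. Speed limits (rad/s): [2.39, 2.39, 2.79, 3.14, 3.14, 3.14].

## Interface

Orientations are given as a rotation vector (axis times angle).
In Python, from plant import * gives the robot as it stands.
- The arm moves only by the tool move_arm, never from a script. Its argument "series" is a list of rows, each a list of 7 numbers: the shift along the tool's x, y, z each as a share of 10 cm, from -1 to 1, then the turn, a rotation vector about the tool's x, y, z each as a share of 180 degrees, from -1 to 1, then the opening, from -1 (shut) to 1 (fully open). In form: [[dx, dy, dz, rx, ry, rz, jaw], ...]. A call has 1 to 8 rows; each row is the pose to reach, as a shift and turn from the pose commanded when the call began, along the tool's axes at that moment, turning the shorter way round; what a row does not reach only later rows make up. A row lasts 1/10 s, in which the tool goes at most 50 mm and 8.59 degrees, less where a joint would pass 70% of its speed; a pose out of reach is approached as far as the arm can. A call with a number of a shift or a turn outside -1 to 1 is refused whole. A call with a gripper value outside its range is refused whole. The fingers move at their own pace and stop on an object; "squeeze" is the grip in N (left out, the last holds). Time passes only in rows, so rows that repeat a pose let the fingers close. It gives the time, the measured TCP pose, the force and the opening at its end, in the units of the state.
- read_state(): the state, without advancing time (a new reading comes with each control period).
- read_camera(name): name is "side" or "top"; returns a dict with "frame" (420x560x3 uint8, red, green, blue), "K" (3x3 intrinsics, pixels), "rvec" (rotation vector, rad) and "tvec" (3), from world to camera coordinates, as OpenCV has them. Camera axes: x right, y down, z forward; pixel columns grow to the right and rows downward; lengths in m; the calibration is good to about 2 mm. A picture is of the moment at which its call begins. There is no depth.
- close_job(): hands the job in, once; it reports no verdict.
The state is a dict: "t": time; "q": joint angles; "dq": joint speeds; "joint_torque": joint torques, N m; "tool_pos": TCP position; "orientation": TCP orientation; "force": force on the tool from outside, world axes, zero at the start; "wrist_torque": the same for the moment, N m; "opening": finger opening in m.
Only numpy, scipy, OpenCV 4.12 (cv2) and the standard library are available. Lean on these libraries where they do the work, as an engineer would, in place of code of your own. Each camera call takes 0.05 s, during which the arm holds its last target.

## Working session

There is one attempt and no reset: what is moved stays moved. The work goes in short steps, Python scripts to look and compute and a tool call to move; the robot and the scene stay as the last step left them, time stands still between calls to the robot, and variables do not carry over. Pictures are saved under pics/ and viewed, and the job is handed in when it is done.

Besides the shell and the picture viewer there is one more tool, called after "Emit:" as name([rows], argument=value, ...), one row to a line, values as JSON. move_arm: Moves the arm, as the interface text tells. Shift numbers are shares of 10 cm and turn numbers shares of 180 degrees, none past 1 either way. Its arguments: {"type":"object","properties":{"series":{"type":"array","items":{"type":"array","items":{"type":"number"}}},"squeeze":{"type":"number"}},"required":["series"]}

```bash
ls; mkdir -p pics; python3 - <<'E'
from plant import *
import cv2,numpy as np,json
s=read_state();print({k:np.round(v,4).tolist() for k,v in s.items()})
for n in("top","side"):
    c=read_camera(n);cv2.imwrite(f"pics/{n}0.png",c["frame"][:,:,::-1]);np.savez(f"{n}0.npz",**c);print(n,c["K"],c["rvec"],c["tvec"])
E
```

```text
pics
{'t': 0.0, 'q': [-1.3404, 0.1312, 1.4893, 0.0, 1.523, -0.0854], 'dq': [0.0015, 0.0014, -0.0001, -0.0012, 0.0001, -0.0016], 'joint_torque': [-0.0019, -55.9839, -49.1763, 0.0766, 0.0356, -0.0002], 'tool_pos': [0.1862, -0.5698, 0.2176], 'orientation': [-3.1007, -0.4938, 0.0002], 'force': [-0.0356, 0.1597, -0.4676], 'wrist_torque': [0.0455, 0.0075, 0.0463], 'opening': 0.0928}
top [[500.26326459   0.         267.19818873]
 [  0.         500.26326459 200.92898211]
 [  0.           0.           1.        ]] [ 2.10107751 -2.15556006  0.20241158] [0.02200229 0.60511519 1.21548939]
side [[497.61659535   0.         284.56382865]
 [  0.         497.61659535 207.79818008]
 [  0.           0.           1.        ]] [ 0.4440754  -2.61046273  1.39450538] [0.59302011 0.19929703 1.19475373]
```

View pics/top0.png

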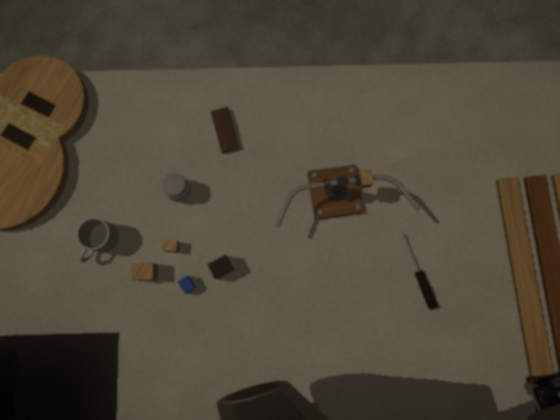

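View pics/side0.png

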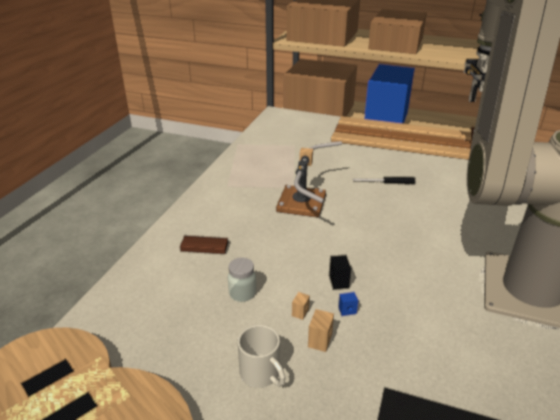

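The top view shows a bench with four blocks:
- small pale block at top (171,246), side (301,306)
- large pale block at top (145,271), side (320,330)
- black block at top (221,267)
- blue block at top (187,285)

The small pale one fits the description, because it is the smaller of the two in its colour. I'll confirm it in an enlarged crop.

```bash
python3 - <<'E'
import cv2,numpy as np
def crop(n,src,x0,y0,w,h,k,out):
    f=np.load(src)["frame"][:,:,::-1][y0:y0+h,x0:x0+w]
    f=cv2.resize(f,None,fx=k,fy=k,interpolation=cv2.INTER_CUBIC)
    f=np.clip(f.astype(float)*1.5,0,255).astype(np.uint8)
    for i in range(0,w,10): cv2.putText(f,str(x0+i),(i*k,10),0,.33,(0,255,255),1); cv2.line(f,(i*k,12),(i*k,18),(0,255,255),1)
    for i in range(0,h,10): cv2.putText(f,str(y0+i),(0,i*k+4),0,.33,(0,255,255),1)
    cv2.imwrite(out,f)
crop(0,"top0.npz",125,230,110,70,7,"pics/c1.png")
crop(0,"top0.npz",265,155,180,85,4,"pics/c2.png")
crop(0,"side0.npz",270,240,100,75,8,"pics/c3.png")
crop(0,"side0.npz",265,135,95,90,6,"pics/c4.png")
E
```

```text
(no output)
```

View pics/c1.png

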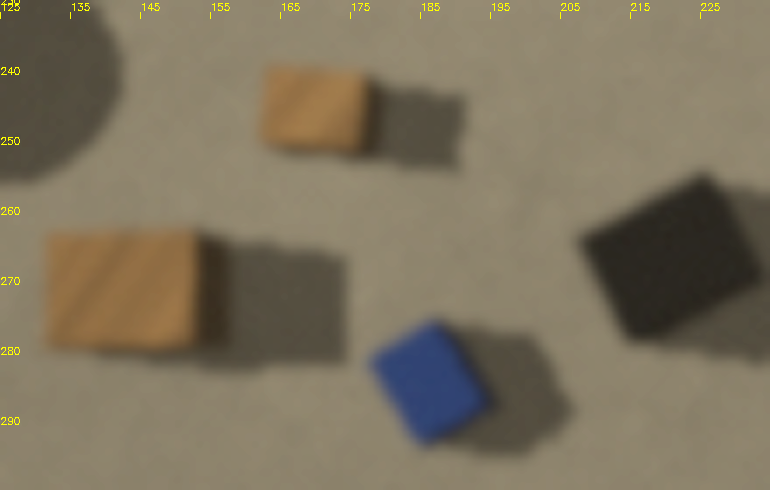

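View pics/c2.png

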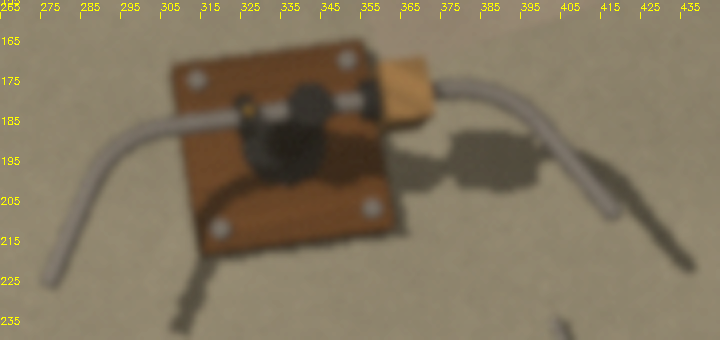

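View pics/c3.png

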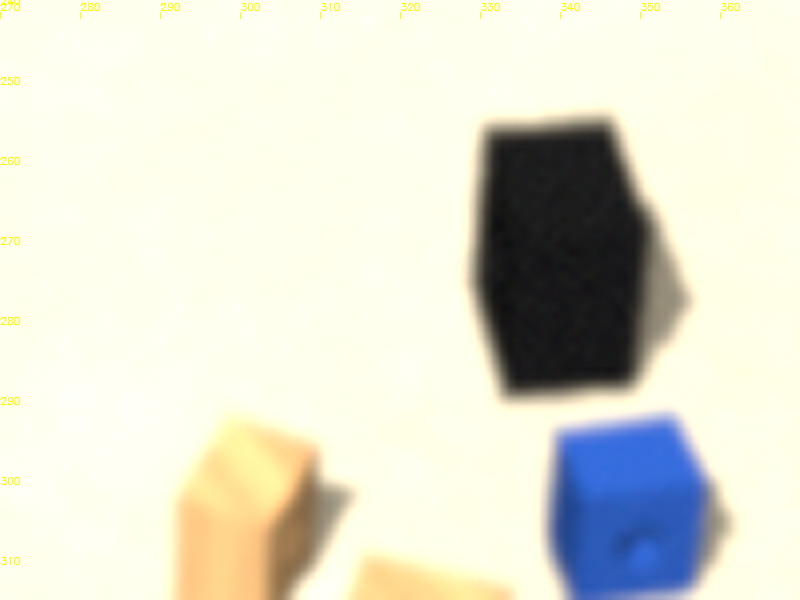

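View pics/c4.png

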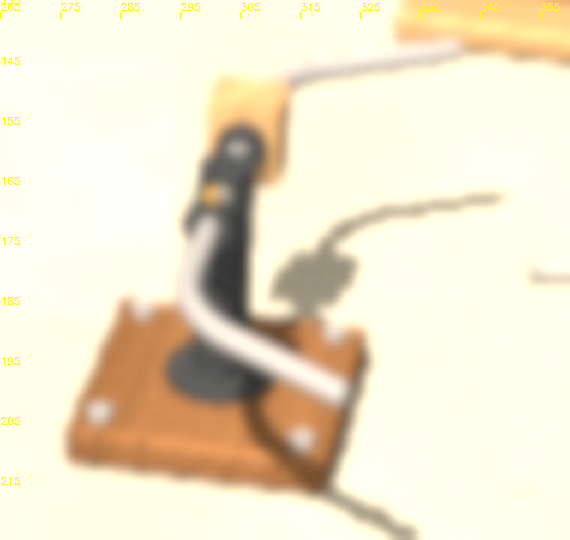

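The crop confirms it: the small pale block's top face measures about 34x27 mm (crop corners near (163,239)-(177,251)). The bare arm is the left one in the top view, with its tip at about (277,226). I'll get better side crops and then the poses.

```bash
cat > h.py <<'E'
import cv2,numpy as np
from scipy.optimize import least_squares
from scipy.spatial.transform import Rotation as R
def crop(src,x0,y0,w,h,k,out,g=1.0):
    f=(np.load(src)["frame"] if isinstance(src,str) else src["frame"])[:,:,::-1][y0:y0+h,x0:x0+w]
    f=cv2.resize(f,None,fx=k,fy=k,interpolation=cv2.INTER_CUBIC)
    f=np.clip(f.astype(float)*g,0,255).astype(np.uint8)
    for i in range(0,w,10): cv2.putText(f,str(x0+i),(i*k,10),0,.33,(0,255,0),1); cv2.line(f,(i*k,12),(i*k,18),(0,255,0),1)
    for i in range(0,h,10): cv2.putText(f,str(y0+i),(0,i*k+4),0,.33,(0,255,0),1)
    cv2.imwrite(out,f)
def proj(c,P): return cv2.projectPoints(np.asarray(P,float).reshape(-1,3),c["rvec"],c["tvec"],c["K"],None)[0].reshape(-1,2)
def back(c,uv,z):
    uv=np.asarray(uv,float).reshape(-1,2);Rm=cv2.Rodrigues(c["rvec"])[0];o=-Rm.T@np.ravel(c["tvec"])
    d=np.c_[(uv-c["K"][:2,2])/np.diag(c["K"])[:2],np.ones(len(uv))]@Rm
    return o+d*((z-o[2])/d[:,2])[:,None]
def un(x0,y0,k,pts): return np.array([x0,y0])+(np.asarray(pts,float)+.5)/k-.5
E
python3 - <<'E'
from h import *
crop("side0.npz",280,280,60,75,8,"pics/d1.png")
crop("side0.npz",265,135,95,90,6,"pics/d2.png")
T=dict(np.load("top0.npz"))
b=back(T,un(125,230,7,[(266,66),(369,76),(361,153),(260,143)]),.044);print(b,b.mean(0),np.diff(b,axis=0))
f=back(T,un(265,155,4,[(172,66),(362,40),(398,230),(205,258)]),.022);print(f,f.mean(0),np.linalg.norm(np.diff(f,axis=0),axis=1))
print(back(T,un(265,155,4,[(50,285)]),.13))
E
```

```text
[[0.51649334 0.27316798 0.044     ]
 [0.51192564 0.23601321 0.044     ]
 [0.48425465 0.23869849 0.044     ]
 [0.48877474 0.2749875  0.044     ]] [0.50036209 0.25571679 0.044     ] [[-0.0045677  -0.03715477  0.        ]
 [-0.027671    0.00268528  0.        ]
 [ 0.0045201   0.03628901  0.        ]]
[[ 0.68894894 -0.1025209   0.022     ]
 [ 0.70349022 -0.22894941  0.022     ]
 [ 0.57573244 -0.24497703  0.022     ]
 [ 0.56054257 -0.11870123  0.022     ]] [ 0.63217854 -0.17378714  0.022     ] [0.12726199 0.12875921 0.12718612]
[[ 0.53106103 -0.01475159  0.13      ]]
```

View pics/d1.png

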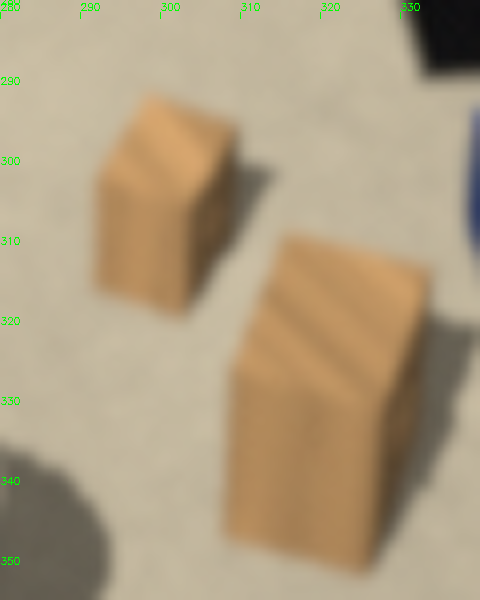

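View pics/d2.png

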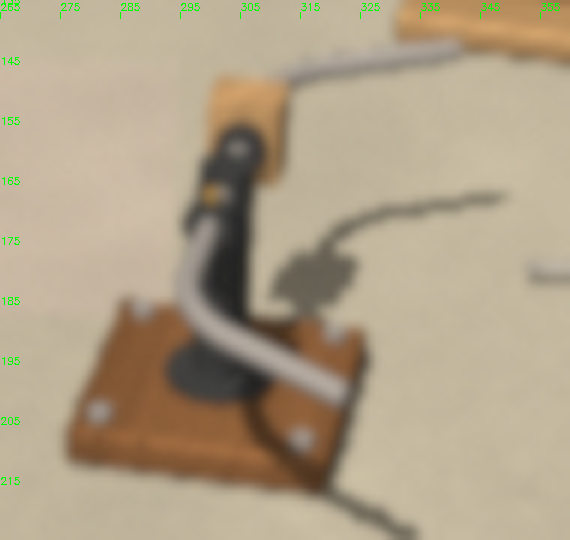

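```bash
cat > fit.py <<'E'
from h import *
from scipy.optimize import minimize
from scipy.ndimage import map_coordinates
C={n:dict(np.load(n+"0.npz")) for n in("top","side")}
def arm(sw,sgn=1,n0=30,coll=45):
    s=np.linspace(coll,85,9);P=[np.c_[0*s,s]]
    a=np.radians(np.linspace(4,56,10));P.append(np.c_[-60+60*np.cos(a),85+60*np.sin(a)])
    l=np.linspace(2,62,14);d=np.radians(150+sw);P.append(np.c_[-30+l*np.cos(d),137+l*np.sin(d)])
    P=np.vstack(P);P[:,1]*=sgn;return P
def W(p,P,z=130):
    c,s=np.cos(p[2]),np.sin(p[2]);P=np.asarray(P,float)
    return np.c_[p[0]+(c*P[:,0]-s*P[:,1])/1e3,p[1]+(s*P[:,0]+c*P[:,1])/1e3,np.full(len(P),z/1e3)]
def satmap(f):
    f=f.astype(float);s=(f.max(2)-f.min(2))/(f.max(2)+20)
    return cv2.GaussianBlur(s,(0,0),1.5)
S={n:satmap(C[n]["frame"]) for n in C}
def cost(p,cams=("top","side"),coll=45):
    t=0
    for n in cams:
        uv=proj(C[n],W(p,arm(p[3],coll=coll)));v=map_coordinates(S[n],[uv[:,1],uv[:,0]],order=3)
        t+=v.mean()
    if "top" in cams:
        uv=proj(C["top"],W(p,arm(p[4],-1,coll=85)[2:]));t+=map_coordinates(S["top"],[uv[:,1],uv[:,0]],order=3).mean()
    return t
if __name__=="__main__":
    for cams in(("top",),("top","side")):
        best=None
        for s0 in(-6,0,6):
            r=minimize(cost,[.632,-.174,np.radians(6.6),s0,0],args=(cams,),method="Nelder-Mead",options=dict(initial_simplex=np.array([.632,-.174,.115,s0,0])+np.vstack([np.zeros(5),np.diag([.006,.006,.05,4,5])]),maxiter=3000,xatol=1e-6,fatol=1e-7))
            if best is None or r.fun<best.fun:best=r
            print(cams,r.x.round(4),np.degrees(r.x[2]),r.fun)
    p=best.x;np.save("cr.npy",p)
    for n,(x0,y0,w,h,k) in dict(top=(265,155,180,85,4),side=(265,135,95,90,6)).items():
        f=cv2.resize(C[n]["frame"][y0:y0+h,x0:x0+w,::-1],None,fx=k,fy=k,interpolation=cv2.INTER_CUBIC)
        f=np.clip(f*1.2,0,255).astype(np.uint8)
        q=lambda uv:tuple(int(round(a)) for a in ((uv-[x0,y0]+.5)*k-.5))
        d=np.radians(150+p[3]);tip=[[-30+65*np.cos(d),137+65*np.sin(d)]]
        for P,z in((arm(p[3]),130),(arm(p[4],-1),130),(tip,130)):
            for uv in proj(C[n],W(p,P,z)):cv2.circle(f,q(uv),1,(0,0,255),-1)
        for z in(0,22):
            uv=proj(C[n],W(p,[(-65,-65),(65,-65),(65,65),(-65,65)],z));cv2.polylines(f,[np.array([q(u) for u in uv])],True,(0,255,0),1)
        cv2.imwrite(f"pics/fit_{n}.png",f)
E
python3 fit.py
```

```text
('top',) [ 0.6347 -0.1743  0.1047 -1.5127 -0.7014] 6.001722585169872 0.2829803595476915
('top',) [ 0.6347 -0.1743  0.1047 -1.5127 -0.7014] 6.00172263913 0.2829803595476915
('top',) [ 0.6347 -0.1743  0.1047 -1.5127 -0.7014] 6.001722647896327 0.2829803595476915
('top', 'side') [ 0.634  -0.1751  0.1079 -0.2777  0.2469] 6.182197611210776 0.40030665260742604
('top', 'side') [ 0.634  -0.1751  0.1079 -0.2777  0.2469] 6.182197560111198 0.40030665260742615
('top', 'side') [ 0.634  -0.1751  0.1079 -0.2777  0.2469] 6.182197606062815 0.40030665260742615
```

View pics/fit_top.png

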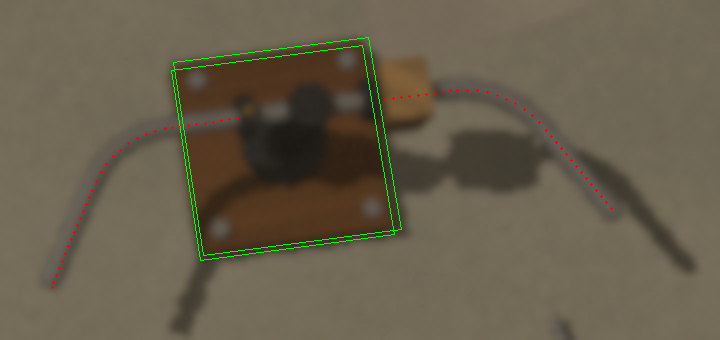

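View pics/fit_side.png

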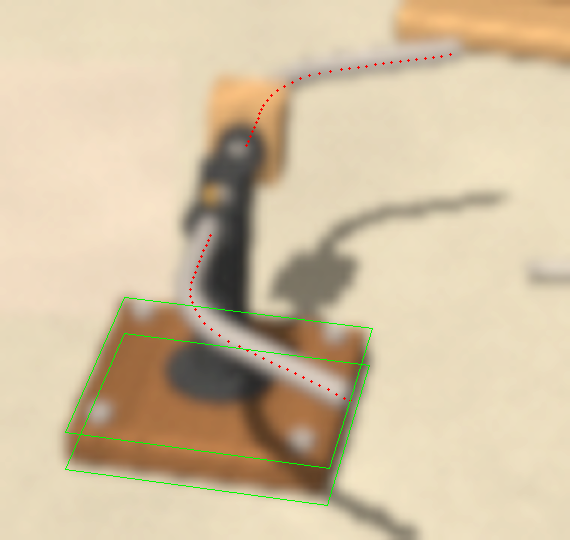

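```bash
cat > fit2.py <<'E'
from fit import *
pk=dict(top=dict(k=(265,155,4),foot=[(173,67),(363,41),(397,231),(204,258)],arm=[(215,118),(190,123),(150,130),(121,150),(103,175),(85,212),(67,248),(56,272)],tip=(49,285),marm=[(450,88),(490,92),(525,113),(540,130),(570,162),(600,198)]),
 side=dict(k=(265,135,6),foot=[(126,302),(70,437),(328,467),(366,338)],arm=[(206,225),(193,260),(189,290),(205,318),(235,341),(270,360),(305,376),(330,388)],tip=(345,393),marm=[(300,78),(330,70),(370,63),(400,57),(440,49)]))
# arm centreline polylines
def line(sw,sgn):
    s=np.linspace(20,85,60);a=np.radians(np.linspace(0,60,60));l=np.linspace(0,65,60);d=np.radians(150+sw)
    P=np.vstack([np.c_[0*s,s],np.c_[-60+60*np.cos(a),85+60*np.sin(a)],np.c_[-30+l*np.cos(d),137+l*np.sin(d)]]);P[:,1]*=sgn;return P
def dist(uv,L):
    out=[]
    for u in uv:
        a=L[:-1];b=L[1:];t=np.clip(((u-a)*(b-a)).sum(1)/((b-a)**2).sum(1),0,1);e=a+t[:,None]*(b-a)-u
        n=np.array([-(b-a)[:,1],(b-a)[:,0]]).T;i=np.argmin((e**2).sum(1));out.append((e[i]@n[i])/np.linalg.norm(n[i]))
    return np.array(out)
def res(p,cams,foot=True):
    r=[]
    for j,n in enumerate(cams):
        x0,y0,k=pk[n]["k"];C0=C[n];g=lambda q:un(x0,y0,k,q);o=p[4+2*j:6+2*j]
        F=[(-65,65),(-65,-65),(65,-65),(65,65)] # order fixed below
        F=dict(top=[(65,65),(65,-65),(-65,-65),(-65,65)],side=[(65,-65),(65,65),(-65,65),(-65,-65)])[n]
        r.append(.5*(proj(C0,W(p,F,22))+o-g(pk[n]["foot"])).ravel())
        r.append(dist(g(pk[n]["arm"]),proj(C0,W(p,line(p[3],1)))+o))
        r.append(dist(g(pk[n]["marm"]),proj(C0,W(p,line(0,-1)))+o)*.5)
        d=np.radians(150+p[3]);tip=[[-30+65*np.cos(d),137+65*np.sin(d)]]
        r.append((proj(C0,W(p,tip))+o-g([pk[n]["tip"]])).ravel()*.5)
        r.append(o*.7)
    return np.concatenate(r)
if __name__=="__main__":
  for cams in(("top",),("side",),("top","side")):
    for fo in (0,1):
        f=(lambda p:res(p,cams)) if fo else (lambda p:res(np.r_[p,[0]*4],cams))
        r=least_squares(f,[.632,-.174,.115,0]+[0]*(2*len(cams)*fo))
        print(cams,r.x.round(4),np.degrees(r.x[2]).round(2),"rms",np.sqrt((r.fun**2).mean()).round(2));
        if len(cams)==2 or 1: print(f(r.x).round(1))
  np.save("cr.npy",r.x)
E
python3 fit2.py
```

```text
fit2.py:11: RuntimeWarning: invalid value encountered in divide
  a=L[:-1];b=L[1:];t=np.clip(((u-a)*(b-a)).sum(1)/((b-a)**2).sum(1),0,1);e=a+t[:,None]*(b-a)-u
Traceback (most recent call last):
  File "fit2.py", line 31, in <module>
    r=least_squares(f,[.632,-.174,.115,0]+[0]*(2*len(cams)*fo))
ValueError: Residuals are not finite in the initial point.
```

```bash
sed -i 's/s=np.linspace(20,85,60);a=np.radians(np.linspace(0,60,60))/s=np.linspace(20,84,60);a=np.radians(np.linspace(0,59,60))/' fit2.py; python3 fit2.py
```

```text
('top',) [ 0.6339 -0.1753  0.1061 -0.8651] 6.08 rms 0.42
[ 0.1 -0.6  0.6 -0.5  0.5 -0.2 -0.1 -0.3 -0.8 -0.4 -0.5  0.2  0.9  0.6
  0.1 -0.1  0.4  0.2 -0.3 -0.6 -0.3 -0.3  0.2  0.1  0.   0. ]
('top',) [ 0.6344 -0.1756  0.1061 -0.8774 -0.1077  0.1984] 6.08 rms 0.42
[ 0.1 -0.6  0.6 -0.5  0.5 -0.2 -0.1 -0.3 -0.8 -0.4 -0.5  0.2  0.9  0.6
  0.1 -0.1  0.4  0.2 -0.3 -0.6 -0.3 -0.3  0.2  0.1 -0.1  0.1]
('side',) [ 0.6361 -0.1768  0.1132 -0.3143] 6.49 rms 0.39
[-0.4 -0.6 -0.6 -0.6 -0.1 -0.2  0.2 -1.  -0.6 -0.5  0.2  0.5  0.2 -0.1
  0.   0.  -0.3 -0.2 -0.1  0.1  0.3  0.3  0.3  0.   0. ]
('side',) [ 0.6367 -0.1783  0.114  -0.4709  0.0403  0.3016] 6.53 rms 0.39
[-0.5 -0.5 -0.6 -0.6 -0.1 -0.2  0.1 -1.  -0.6 -0.5  0.2  0.5  0.2 -0.1
  0.   0.  -0.2 -0.2 -0.1  0.1  0.3  0.2  0.3  0.   0.2]
('top', 'side') [ 0.6345 -0.1756  0.1073 -0.5407] 6.15 rms 0.44
[ 0.1 -0.7  0.7 -0.6  0.5 -0.3 -0.  -0.4 -0.6 -0.2 -0.4  0.3  0.8  0.5
 -0.1 -0.3  0.2  0.  -0.5 -0.7 -0.4 -0.4  0.3  0.1  0.   0.  -0.2 -0.4
 -0.5 -0.5  0.1 -0.   0.4 -0.9 -1.1 -0.8  0.   0.6  0.4  0.2  0.4  0.4
 -0.  -0.   0.1  0.3  0.5  0.3  0.6  0.   0. ]
('top', 'side') [ 0.6349 -0.176   0.1076 -0.6533 -0.3383  0.389  -0.1111 -0.2781] 6.17 rms 0.41
[ 0.  -0.6  0.6 -0.5  0.4 -0.2 -0.1 -0.3 -0.8 -0.4 -0.5  0.2  0.9  0.6
 -0.  -0.2  0.3  0.1 -0.3 -0.6 -0.3 -0.3  0.2  0.2 -0.2  0.3 -0.3 -0.6
 -0.6 -0.7 -0.1 -0.2  0.3 -1.  -0.7 -0.5  0.2  0.5  0.2 -0.1  0.1  0.2
 -0.2 -0.2 -0.1  0.1  0.3  0.1  0.4 -0.1 -0.2]
```

```bash
cat > t.py <<'E'
import fit2
from fit2 import *
src=open("fit2.py").read()
for lab,ms in(("same","p[3]"),("free","p[8]")):
    ns={};exec(src.replace("line(0,-1)",f"line({ms},-1)").replace("__name__==","'x'=="),ns)
    for cams in(("top",),("top","side")):
        r=least_squares(lambda p:ns["res"](p,cams),[.632,-.174,.107,0,0,0,0,0,0])
        print(lab,cams,r.x.round(4),np.degrees(r.x[2]).round(2),np.sqrt((r.fun**2).mean()).round(3));print(r.fun.round(1))
E
python3 t.py
```

```text
same ('top',) [ 0.6343 -0.1755  0.105  -0.3852 -0.0988  0.1925  0.      0.      0.    ] 6.02 0.419
[ 0.1 -0.6  0.6 -0.5  0.4 -0.2 -0.1 -0.3 -0.8 -0.4 -0.5  0.3  0.9  0.6
 -0.  -0.2  0.4  0.2 -0.3 -0.5 -0.2 -0.3  0.2  0.1 -0.1  0.1]
same ('top', 'side') [ 0.6349 -0.1759  0.1068 -0.3408 -0.3316  0.3831 -0.1112 -0.2809  0.    ] 6.12 0.413
[ 0.  -0.6  0.6 -0.5  0.4 -0.2 -0.2 -0.3 -0.8 -0.4 -0.5  0.3  0.9  0.6
 -0.  -0.3  0.3  0.2 -0.3 -0.6 -0.3 -0.3  0.3  0.2 -0.2  0.3 -0.3 -0.6
 -0.6 -0.7 -0.1 -0.2  0.3 -1.  -0.7 -0.5  0.2  0.6  0.2 -0.1  0.1  0.2
 -0.2 -0.2 -0.1  0.1  0.3  0.2  0.4 -0.1 -0.2]
free ('top',) [ 0.6346 -0.1756  0.1081 -1.1792 -0.1099  0.2042 -1.3284  0.      2.2309] 6.2 0.407
[ 0.1 -0.6  0.6 -0.5  0.5 -0.3 -0.1 -0.3 -0.8 -0.4 -0.5  0.2  0.8  0.6
  0.  -0.1  0.3  0.1 -0.4 -0.6 -0.1  0.1  0.2  0.1 -0.1  0.1]
free ('top', 'side') [ 0.635  -0.176   0.1088 -0.8319 -0.3276  0.3885 -0.1041 -0.2807  1.393 ] 6.24 0.41
[ 0.  -0.6  0.5 -0.5  0.5 -0.3 -0.1 -0.3 -0.8 -0.4 -0.5  0.2  0.9  0.6
 -0.  -0.2  0.3  0.1 -0.4 -0.6 -0.2 -0.1  0.2  0.1 -0.2  0.3 -0.3 -0.6
 -0.6 -0.7 -0.1 -0.2  0.3 -1.1 -0.7 -0.5  0.2  0.5  0.2 -0.1  0.1  0.2
 -0.3 -0.2 -0.1  0.1  0.4  0.1  0.4 -0.1 -0.2]
```

```bash
cat > pl.py <<'E'
from h import *
import sys
from plant import *
def fr(yaw): 
    c,s=np.cos(yaw),np.sin(yaw);return np.array([[c,s,0],[s,-c,0],[0,0,-1.]]).T
def pose(s=None):
    s=s or read_state();M=R.from_rotvec(s["orientation"]).as_matrix();return np.array(s["tool_pos"]),M
def rel(p0,M0,p,yaw):
    d=M0.T@(np.asarray(p)-p0)*10;r=R.from_matrix(M0.T@fr(yaw)).as_rotvec()/np.pi;return np.r_[d,r]
def path(wps,step=.098):
    # wps: list of (x,y,z,yawdeg): prints calls
    p,M=pose();
    for w in wps:
        w=np.array(w,float)
        while 1:
            yaw=np.arctan2(M[1,0],M[0,0]);dy=(np.radians(w[3])-yaw+np.pi)%(2*np.pi)-np.pi;dp=w[:3]-p
            loc=M.T@dp;f=min(1,step/max(1e-9,np.abs(loc).max()));n=max(np.ceil(np.linalg.norm(dp)*f/.05),1)
            if f==1: n=max(n,np.ceil(abs(np.degrees(dy))/8.5))
            f2=min(1,np.radians(8.5)*n/max(abs(dy),1e-9)) if f==1 else min(1,np.radians(8.5)*n/max(abs(dy),1e-9))
            q=p+dp*f;ny=yaw+dy*f2;r=rel(p,M,q,ny);print("rows",int(n),r.round(3).tolist(),"->",q.round(3),np.degrees(ny).round(1))
            p,M=q,fr(ny)
            if f==1 and f2==1:break
E
python3 -c "
from pl import *
path([(.42,-.33,.25,40),(.5,0,.25,100),(.50,.256,.13,173.5)])"
```

```text
rows 3 [0.98, -0.513, -0.106, -0.001, -0.0, -0.122] -> [ 0.263 -0.491  0.228] 40.0
rows 2 [0.98, -0.098, -0.095, 0.0, 0.0, 0.0] -> [ 0.332 -0.42   0.238] 40.0
rows 2 [0.98, -0.098, -0.095, 0.0, 0.0, 0.0] -> [ 0.401 -0.35   0.247] 40.0
rows 1 [0.272, -0.027, -0.026, 0.0, 0.0, 0.0] -> [ 0.42 -0.33  0.25] 40.0
rows 3 [0.98, -0.722, 0.0, 0.0, 0.0, -0.142] -> [ 0.449 -0.212  0.25 ] 65.5
rows 2 [0.98, -0.188, 0.0, 0.0, 0.0, -0.094] -> [ 0.472 -0.115  0.25 ] 82.5
rows 2 [0.98, 0.105, 0.0, 0.0, 0.0, -0.094] -> [ 0.495 -0.019  0.25 ] 99.5
rows 1 [0.179, 0.077, 0.0, 0.0, 0.0, -0.003] -> [0.5  0.   0.25] 100.0
rows 3 [0.98, 0.173, 0.466, 0.0, 0.0, -0.142] -> [0.5   0.1   0.203] 125.5
rows 3 [0.98, 0.699, 0.564, 0.0, 0.0, -0.142] -> [0.5   0.22  0.147] 151.0
rows 3 [0.175, 0.316, 0.169, 0.0, 0.0, -0.125] -> [0.5   0.256 0.13 ] 173.5
```

Emit:
move_arm([
  [0.98,-0.51,-0.12,0,0,-0.12,1],
  [0.98,-0.51,-0.12,0,0,-0.12,1],
  [0.98,-0.51,-0.12,0,0,-0.12,1],
])

```text
t: 0.4
tool_pos: [0.2665, -0.4885, 0.2309]
orientation: [-2.95, -1.079, -0.002]
force: [0.1, 0.2, 0.8]
opening: 0.0929
```

Emit:
move_arm([
  [1,-0.1,-0.1,0,0,0,1],
  [1,-0.1,-0.1,0,0,0,1],
])

```text
t: 0.6
tool_pos: [0.3338, -0.4194, 0.2401]
orientation: [-2.955, -1.064, 0.0]
force: [1.0, -0.6, 0.5]
opening: 0.0933
```

Emit:
move_arm([
  [1,-0.1,-0.1,0,0,0,1],
  [1,-0.1,-0.1,0,0,0,1],
])

```text
t: 0.8
tool_pos: [0.4043, -0.348, 0.2503]
orientation: [-2.955, -1.066, 0.0]
force: [-0.4, -0.9, 0.3]
opening: 0.0929
```

Emit:
move_arm([
  [1,-0.72,0,0,0,-0.14,1],
  [1,-0.72,0,0,0,-0.14,1],
  [1,-0.72,0,0,0,-0.14,1],
])

```text
t: 1.1
tool_pos: [0.435, -0.2268, 0.2501]
orientation: [-2.643, -1.696, -0.001]
force: [0.2, 0.3, 0.3]
opening: 0.0929
```

Emit:
move_arm([
  [1,-0.2,0,0,0,-0.09,1],
  [1,-0.2,0,0,0,-0.09,1],
])

```text
t: 1.3
tool_pos: [0.458, -0.1318, 0.25]
orientation: [-2.382, -2.048, 0.0]
force: [0.6, 0.8, -0.1]
opening: 0.0926
```

Emit:
move_arm([
  [1,0.1,0,0,0,-0.09,1],
  [1,0.1,0,0,0,-0.09,1],
])

```text
t: 1.5
tool_pos: [0.4833, -0.0346, 0.2502]
orientation: [-2.069, -2.364, 0.0]
force: [1.1, 0.4, 0.1]
opening: 0.0926
```

```bash
python3 -c "
from pl import *
S=dict(np.load('side0.npz'))
b=back(S,un(280,280,8,[(99,178),(150,95),(238,126),(190,203)]),.044);print(b,b.mean(0),np.diff(b,axis=0))
path([(.50,.2555,.13,173.5)])"
```

```text
[[0.5172801  0.27020723 0.044     ]
 [0.51404567 0.23425911 0.044     ]
 [0.48705453 0.23787603 0.044     ]
 [0.49081786 0.27097374 0.044     ]] [0.50229954 0.25332903 0.044     ] [[-3.23442559e-03 -3.59481170e-02  2.22044605e-16]
 [-2.69911393e-02  3.61692237e-03 -2.22044605e-16]
 [ 3.76332396e-03  3.30977125e-02  1.11022302e-16]]
rows 3 [0.98, 0.189, 0.413, -0.0, -0.0, -0.142] -> [0.489 0.065 0.209] 123.1
rows 3 [0.98, 0.723, 0.504, 0.0, 0.0, -0.142] -> [0.496 0.187 0.159] 148.6
rows 3 [0.325, 0.609, 0.286, 0.0, 0.0, -0.138] -> [0.5   0.256 0.13 ] 173.5
```

Emit:
move_arm([
  [0.98,0.19,0.41,0,0,-0.14,1],
  [0.98,0.19,0.41,0,0,-0.14,1],
  [0.98,0.19,0.41,0,0,-0.14,1],
])

```text
t: 1.8
tool_pos: [0.4879, 0.0676, 0.2063]
orientation: [-1.494, -2.758, 0.001]
force: [0.1, -1.4, -0.6]
opening: 0.0927
```

Emit:
move_arm([
  [0.98,0.72,0.5,0,0,-0.14,1],
  [0.98,0.72,0.5,0,0,-0.14,1],
  [0.98,0.72,0.5,0,0,-0.14,1],
])

```text
t: 2.1
tool_pos: [0.4967, 0.1869, 0.1575]
orientation: [-0.863, -3.019, 0.001]
force: [0.9, 0.1, 0.2]
opening: 0.0934
```

Emit:
move_arm([
  [0.33,0.61,0.29,0,0,-0.138,0.6],
  [0.33,0.61,0.29,0,0,-0.138,0.6],
  [0.33,0.61,0.29,0,0,-0.138,0.6],
  [0.33,0.61,0.29,0,0,-0.138,0.6],
])

```text
t: 2.5
tool_pos: [0.5017, 0.2542, 0.1292]
orientation: [-0.198, -3.133, 0.002]
force: [-0.2, -0.1, 0.4]
opening: 0.0746
```

```bash
python3 - <<'E'
from pl import *
p,M=pose();print(p,np.degrees(np.arctan2(M[1,0],M[0,0])),M[:,2]);path([(.501,.2550,.08,173.3)])
for n in("top","side"):
    c=read_camera(n);np.savez(n+"1.npz",**c)
crop("top1.npz",120,200,110,80,6,"pics/e1.png");crop("side1.npz",250,230,100,100,6,"pics/e2.png")
E
```

```text
[0.50171992 0.25417041 0.12924325] 172.756234819043 [-2.00588937e-03 -9.02924828e-04 -9.99997581e-01]
rows 1 [0.007, 0.008, 0.492, -0.0, -0.001, -0.003] -> [0.501 0.255 0.08 ] 173.3
```

View pics/e2.png

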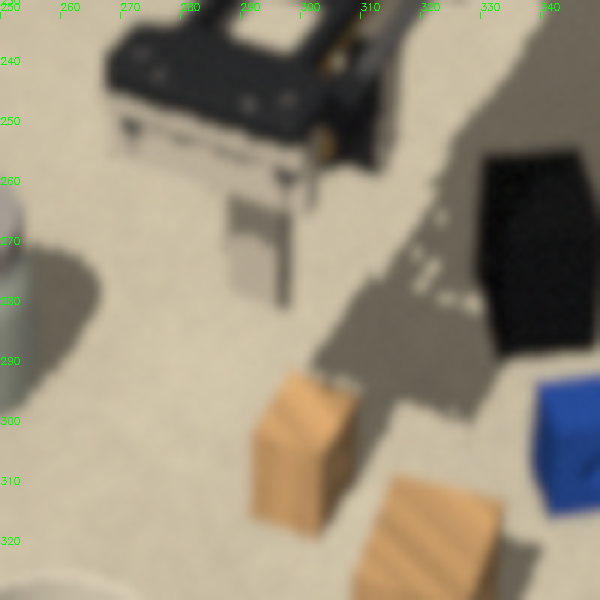

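The side view shows the gripper open directly above the small pale block at (303,310), clear of the larger one.

Emit:
move_arm([
  [0.0,0.01,0.5,0,0,-0.003,0.5],
  [0.0,0.01,0.9,0,0,-0.003,0.5],
  [0.0,0.01,0.9,0,0,-0.003,0.5],
])

```text
t: 2.9
tool_pos: [0.4982, 0.252, 0.0346]
orientation: [-0.196, -3.126, 0.007]
force: [-0.8, -0.2, -0.8]
opening: 0.0696
```

```bash
python3 - <<'E'
from pl import *
p,M=pose();print(p,np.degrees(np.arctan2(M[1,0],M[0,0])));path([(.501,.2550,.006,173.3)])
E
```

```text
[0.49820465 0.2519554  0.03462483] 172.82232882707643
rows 1 [-0.027, 0.035, 0.286, -0.002, -0.003, -0.003] -> [0.501 0.255 0.006] 173.3
```

Emit:
move_arm([
  [0.0,0.0,0,0,0,0,0.5],
  [0.0,0.0,0,0,0,0,0.5],
])

```text
t: 3.1
tool_pos: [0.5048, 0.255, 0.0434]
orientation: [0.192, 3.132, 0.003]
force: [0.4, 0.9, 1.0]
opening: 0.0697
```

```bash
python3 - <<'E'
from pl import *
for i in range(3):
    p,M=pose();print(p,np.degrees(np.arctan2(M[1,0],M[0,0])),M[:,2])
path([(.501,.2550,.006,173.3)])
E
```

```text
[0.50481479 0.25500238 0.04341927] 172.97467880702598 [ 0.00376307  0.00145329 -0.99999186]
[0.50481479 0.25500238 0.04341927] 172.97467880702598 [ 0.00376307  0.00145329 -0.99999186]
[0.50481479 0.25500238 0.04341927] 172.97467880702598 [ 0.00376307  0.00145329 -0.99999186]
rows 1 [0.039, -0.005, 0.374, 0.001, 0.001, -0.002] -> [0.501 0.255 0.006] 173.3
```

Emit:
move_arm([
  [0.0,0.0,0,0,0,0,0.5],
  [0.0,0.0,0,0,0,0,0.5],
  [0.0,0.0,0,0,0,0,0.5],
  [0.0,0.0,0,0,0,0,0.5],
])

```text
t: 3.5
tool_pos: [0.5031, 0.2547, 0.041]
orientation: [0.19, 3.135, 0.001]
force: [-0.9, -0.9, -0.1]
opening: 0.0698
```

```bash
python3 - <<'E'
from pl import *
p,M=pose();print(p,np.degrees(np.arctan2(M[1,0],M[0,0])),M[:,2])
path([(.501,.2550,.006,173.3)])
E
```

```text
[0.50308449 0.25474248 0.04103098] 173.06842542680675 [ 7.81944739e-04  3.33742896e-04 -9.99999639e-01]
rows 1 [0.021, -0.0, 0.35, 0.0, 0.0, -0.001] -> [0.501 0.255 0.006] 173.3
```

Emit:
move_arm([
  [0.005,0,0.06,0,0,0,0.5],
  [0.01,0,0.18,0,0,0,0.5],
  [0.02,0,0.27,0,0,0,0.5],
  [0.02,0,0.32,0,0,0,0.5],
  [0.02,0,0.34,0,0,0,0.5],
  [0.02,0,0.34,0,0,0,0.5],
])

```text
t: 4.1
tool_pos: [0.5004, 0.2547, 0.0058]
orientation: [-0.19, -3.135, 0.001]
force: [-0.1, 0.5, 0.7]
opening: 0.0696
```

Emit:
move_arm([
  [0,0,0,0,0,0,-0.3],
  [0,0,0,0,0,0,-0.3],
  [0,0,0,0,0,0,-0.3],
  [0,0,0,0,0,0,-0.3],
  [0,0,0,0,0,0,-0.3],
  [0,0,0,0,0,0,-0.3],
], squeeze=25)

```text
t: 4.7
tool_pos: [0.501, 0.2549, 0.0067]
orientation: [0.19, 3.136, 0.0]
force: [0.2, 0.2, 1.4]
opening: 0.0358
```

Emit:
move_arm([
  [0,0,-0.05,0,0,0,-0.3],
  [0,0,-0.2,0,0,0,-0.3],
  [0,0,-0.4,0,0,0,-0.3],
  [0,0,-0.6,0,0,0,-0.3],
  [0,0,-0.8,0,0,0,-0.3],
  [0,0,-0.94,0,0,0,-0.3],
  [0,0,-1,0,0,0,-0.3],
  [0,0,-1,0,0,0,-0.3],
])

```text
t: 5.5
tool_pos: [0.5015, 0.2551, 0.1078]
orientation: [0.19, 3.134, 0.001]
force: [-0.6, -0.8, -0.9]
opening: 0.036
```

```bash
python3 - <<'E'
from pl import *
print(read_state()["opening"],pose()[0]);path([(.4955,.0006,.1147,155.65)])
E
```

```text
0.03597888307340846 [0.5015278  0.2551014  0.10775316]
rows 2 [-0.096, -0.98, -0.028, 0.0, 0.001, 0.094] -> [0.499 0.157 0.11 ] 156.1
rows 3 [-0.407, -0.98, -0.029, 0.0, 0.0, 0.002] -> [0.497 0.051 0.113] 155.6
rows 1 [-0.195, -0.46, -0.014, 0.0, 0.0, 0.0] -> [0.496 0.001 0.115] 155.6
```

Emit:
move_arm([
  [-0.01,-0.06,-0.01,0,0,0.004,-0.3],
  [-0.02,-0.2,-0.02,0,0,0.018,-0.3],
  [-0.04,-0.4,-0.04,0,0,0.036,-0.3],
  [-0.06,-0.6,-0.06,0,0,0.054,-0.3],
  [-0.08,-0.8,-0.08,0,0,0.074,-0.3],
  [-0.1,-1,-0.1,0,0,0.096,-0.3],
])

```text
t: 6.1
tool_pos: [0.4978, 0.1524, 0.1155]
orientation: [-0.666, -3.068, 0.002]
force: [-0.5, -0.4, -0.1]
opening: 0.0358
```

Emit:
move_arm([
  [-0.08,-0.2,0,0,0,0,-0.3],
  [-0.16,-0.4,0,0,0,0,-0.3],
  [-0.24,-0.6,0,0,0,0,-0.3],
  [-0.32,-0.8,0,0,0,0,-0.3],
  [-0.38,-0.94,0,0,0,0,-0.3],
  [-0.4,-1,0,0,0,0,-0.3],
  [-0.4,-1,0,0,0,0,-0.3],
])

```text
t: 6.8
tool_pos: [0.4935, 0.0457, 0.1158]
orientation: [-0.663, -3.07, 0.0]
force: [0.8, -0.3, -0.4]
opening: 0.036
```

```bash
python3 - <<'E'
from pl import *
print(read_state()["opening"],pose()[0]);path([(.4955,.0006,.1147,155.65)])
E
```

```text
0.03597615306814102 [0.49348694 0.04565361 0.11581613]
rows 1 [-0.204, -0.402, 0.011, -0.0, -0.0, -0.0] -> [0.496 0.001 0.115] 155.6
```

Emit:
move_arm([
  [-0.03,-0.06,0,0,0,0,-0.3],
  [-0.1,-0.2,0.01,0,0,0,-0.3],
  [-0.16,-0.32,0.01,0,0,0,-0.3],
  [-0.19,-0.38,0.01,0,0,0,-0.3],
  [-0.2,-0.4,0.01,0,0,0,-0.3],
  [-0.2,-0.4,0.01,0,0,0,-0.3],
  [-0.2,-0.4,0.01,0,0,0,-0.3],
  [-0.2,-0.4,0.01,0,0,0,-0.3],
])

```text
t: 7.6
tool_pos: [0.496, 0.0025, 0.1155]
orientation: [0.658, 3.072, 0.0]
force: [0.8, 0.7, 0.2]
opening: 0.0356
```

```bash
python3 - <<'E'
from pl import *
p,M=pose();print(p,np.degrees(np.arctan2(M[1,0],M[0,0])),M[:,2],read_state()["force"],read_state()["wrist_torque"])
for n in("top","side"):
    c=read_camera(n);np.savez(n+"2.npz",**c)
crop("top2.npz",230,150,120,100,6,"pics/g1.png",1.5);crop("side2.npz",270,140,110,100,6,"pics/g2.png")
E
```

```text
[0.49598298 0.00247174 0.11546828] 155.82066701463836 [ 3.78978219e-05  1.53033750e-04 -9.99999988e-01] [0.78807907 0.6824248  0.20487125] [ 0.0522539  -0.12000295  0.01946233]
```

View pics/g1.png

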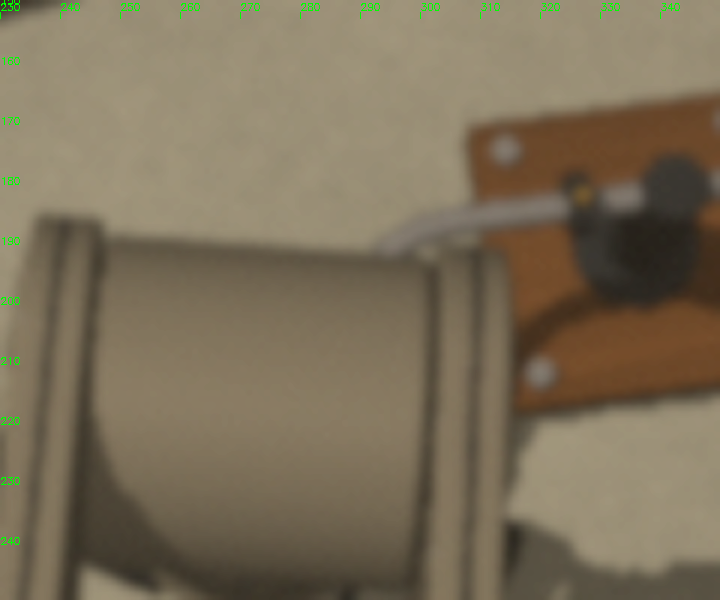

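View pics/g2.png

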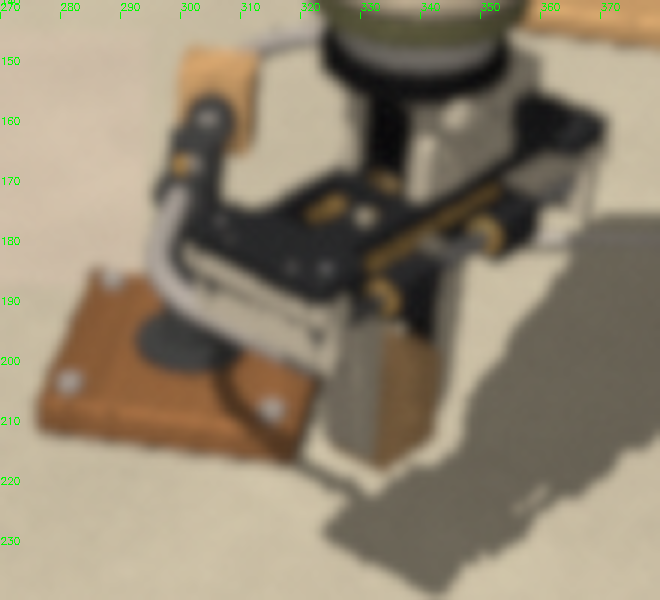

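```bash
python3 - <<'E'
from fit2 import *
for n in("top","side"):
    x0,y0,k=pk[n]["k"];a=back(C[n],un(x0,y0,k,pk[n]["arm"][4:]+[pk[n]["tip"]]),.13);print(n,a.round(4))
    v=a[-1]-a[1];print(np.degrees(np.arctan2(v[1],v[0])))
crop("top0.npz",270,170,60,60,10,"pics/h1.png",1.5);crop("side0.npz",290,165,40,40,15,"pics/h2.png",1.0)
E
```

```text
top [[ 0.5965 -0.0484  0.13  ]
 [ 0.5743 -0.0369  0.13  ]
 [ 0.5529 -0.0255  0.13  ]
 [ 0.5387 -0.0185  0.13  ]
 [ 0.5311 -0.0142  0.13  ]]
152.27630719002258
side [[ 0.5904 -0.0447  0.13  ]
 [ 0.5714 -0.035   0.13  ]
 [ 0.5534 -0.0277  0.13  ]
 [ 0.5406 -0.0221  0.13  ]
 [ 0.5335 -0.0205  0.13  ]]
159.095541992952
```

View pics/h1.png

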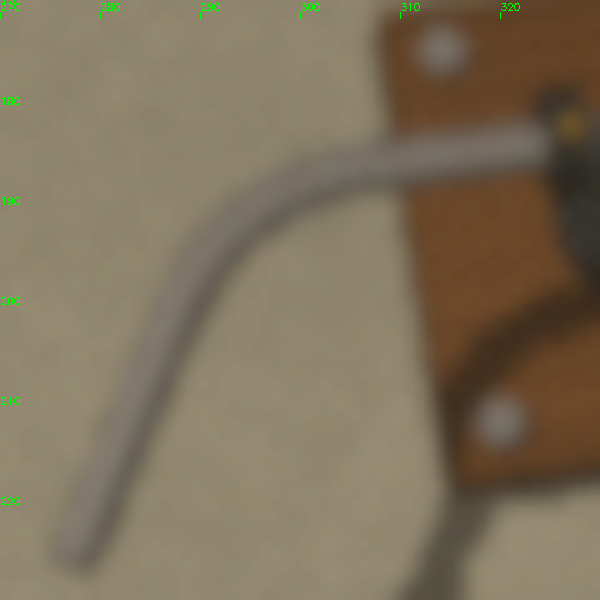

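View pics/h2.png

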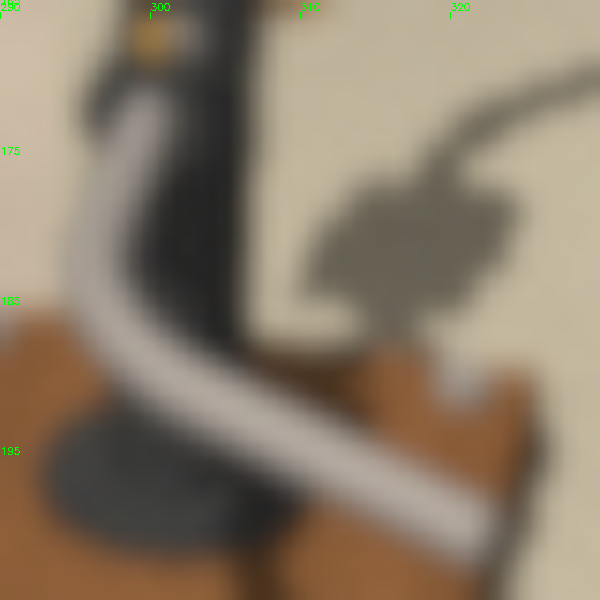

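```bash
python3 - <<'E'
from fit2 import *
for n,z,P in(("top",(270,170,10),[(160,350),(113,450),(93,505),(74,558)]),("side",(290,165,15),[(205,390),(300,443),(400,493),(440,516),(482,540)])):
    a=back(C[n],un(*z,P),.13);print(n,a.round(4));v=a[-1]-a[0];print(np.degrees(np.arctan2(v[1],v[0])))
E
```

```text
top [[ 0.5818 -0.0364  0.13  ]
 [ 0.558  -0.0244  0.13  ]
 [ 0.5449 -0.0193  0.13  ]
 [ 0.5323 -0.0144  0.13  ]]
156.03542308812942
side [[ 0.593  -0.0485  0.13  ]
 [ 0.5722 -0.0373  0.13  ]
 [ 0.5513 -0.0277  0.13  ]
 [ 0.5427 -0.0229  0.13  ]
 [ 0.5339 -0.0181  0.13  ]]
152.79851190868897
```

Emit:
move_arm([
  [-0.03,-0.013,0.008,0,0,0.003,-0.3],
  [-0.08,-0.013,0.008,0,0,0.003,-0.3],
  [-0.14,-0.013,0.008,0,0,0.003,-0.3],
  [-0.18,-0.013,0.008,0,0,0.003,-0.3],
  [-0.2,-0.013,0.008,0,0,0.003,-0.3],
  [-0.2,-0.013,0.008,0,0,0.003,-0.3],
  [-0.2,-0.013,0.008,0,0,0.003,-0.3],
])

```text
t: 8.4
tool_pos: [0.5136, -0.0073, 0.1145]
orientation: [-0.673, -3.068, -0.0]
force: [-0.4, -0.2, -0.6]
opening: 0.0356
```

```bash
cat > st.py <<'E'
from pl import *
s=read_state();p,M=pose(s);F=np.array(s["force"]);print("t",s["t"],"p",p.round(4),"yaw",np.degrees(np.arctan2(M[1,0],M[0,0])).round(2),"Ftool",(M.T@F).round(1),"Ttool",(M.T@np.array(s["wrist_torque"])).round(2),"tilt",M[:2,2].round(4),s["opening"])
if len(sys.argv)>1:
    # tip-line coords
    tip=np.array([.5331,-.0162]);a=np.radians(155);u=np.array([np.cos(a),np.sin(a)]);n=np.array([-u[1],u[0]]);d=p[:2]-tip;print("along",d@u,"lat",d@n)
E
python3 st.py 1
python3 - <<'E'
from pl import *
c=read_camera("side");np.savez("side3.npz",**c);crop(c,290,150,70,80,8,"pics/i2.png",1.3)
E
```

```text
t 8.4 p [ 0.5136 -0.0073  0.1145] yaw 155.25 Ftool [ 0.3 -0.4  0.6] Ttool [-0.08 -0.16 -0.04] tilt [-0.0003  0.0001] 0.0355922473368175
along 0.021415251711916806 lat 0.00018231631617723415
```

View pics/i2.png

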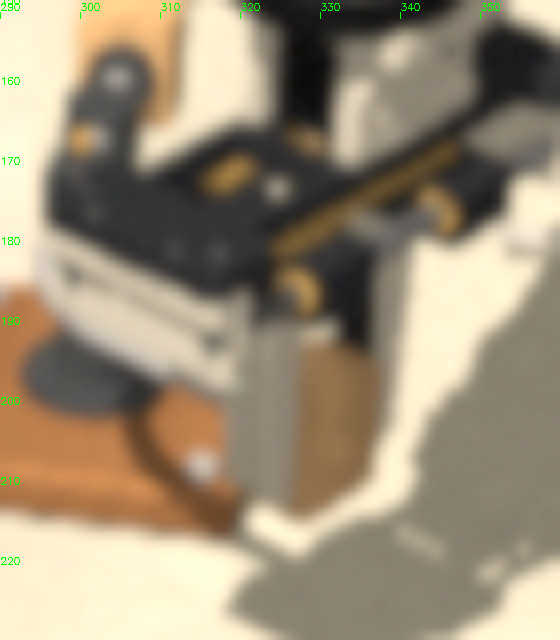

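```bash
python3 - <<'E'
from pl import *
S=dict(np.load("side3.npz"));Rm=cv2.Rodrigues(S["rvec"])[0];print("cam",-Rm.T@np.ravel(S["tvec"]))
def draw(src,ctr,yaw,x0,y0,w,h,k,out,g):
    c=dict(np.load(src));f=cv2.resize(c["frame"][y0:y0+h,x0:x0+w,::-1],None,fx=k,fy=k,interpolation=cv2.INTER_CUBIC);f=np.clip(f*g,0,255).astype(np.uint8)
    M=R.from_euler("z",yaw,degrees=True).as_matrix();q=lambda P:np.round((proj(c,np.asarray(P)@M.T/1e3+ctr)-[x0,y0]+.5)*k-.5).astype(int)
    a=np.linspace(0,2*np.pi,30)
    for x,col in((14,(0,255,0)),(-14,(0,0,255))):
        cv2.polylines(f,[q([(x,-18,-22),(x,18,-22),(x,18,22),(x,-18,22)])],True,col,1)
        cv2.polylines(f,[q(np.c_[0*a+x,7.5*np.cos(a),7.5*np.sin(a)])],True,col,1)
    cv2.imwrite(out,f)
draw("side3.npz",np.array([.5136,-.0073,.1298]),155.25,290,150,70,80,7,"pics/j1.png",1.3)
draw("side0.npz",np.array([.501,.2549,.022]),173.1,280,280,60,50,9,"pics/j2.png",1.6)
E
```

```text
cam [0.27914233 1.02869129 0.82625808]
```

View pics/j1.png

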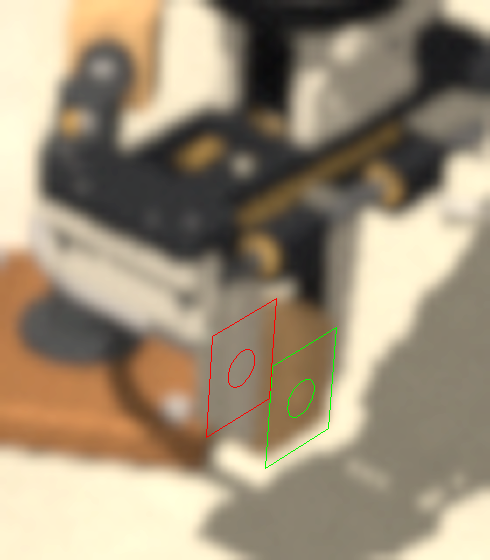

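View pics/j2.png

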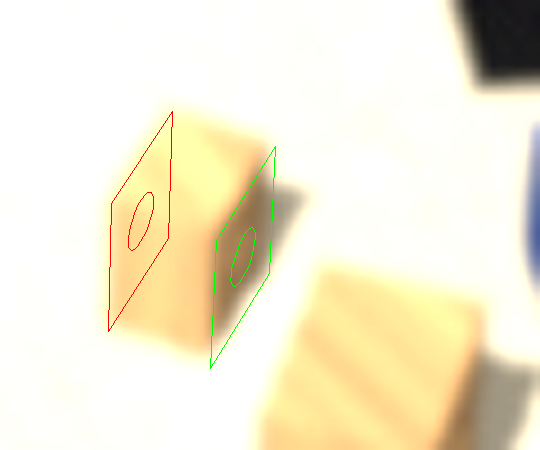

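```bash
python3 - <<'E'
from pl import *
ims=[]
for src,ctr,yaw,x0,y0 in (("side3.npz",[.5136,-.0073,.1145],155.25,310,175),("side2.npz",[.4960,.0025,.1155],155.8,315,180)):
  for ov in(0,1):
    w,h,k=40,48,10
    c=dict(np.load(src));f=cv2.resize(c["frame"][y0:y0+h,x0:x0+w,::-1],None,fx=k,fy=k,interpolation=cv2.INTER_CUBIC).astype(float);f=np.clip((f-40)*1.9,0,255).astype(np.uint8)
    M=fr(np.radians(yaw));q=lambda P:np.round((proj(c,np.asarray(P,float)@M.T/1e3+np.array(ctr))-[x0,y0]+.5)*k-.5).astype(int)
    if ov:
      for y in(18,-18):
        cv2.polylines(f,[q([(-7.5,y,0),(7.5,y,0),(7.5,y,-40),(-7.5,y,-40)])],True,(255,0,0),1)
      for x,col in((14,(0,255,0)),(-14,(0,0,255))):
        cv2.polylines(f,[q([(x,-18,6.7),(x,18,6.7),(x,18,-37.3),(x,-18,-37.3)])],True,col,1)
    ims.append(f)
a=np.hstack(ims[:2]);cv2.imwrite("pics/k1.png",a);cv2.imwrite("pics/k2.png",np.hstack(ims[2:]))
E
```

```text
(no output)
```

View pics/k1.png

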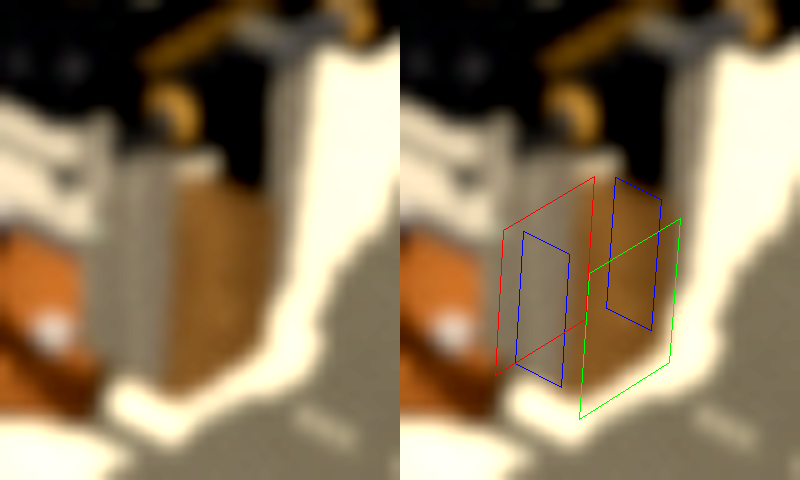

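View pics/k2.png

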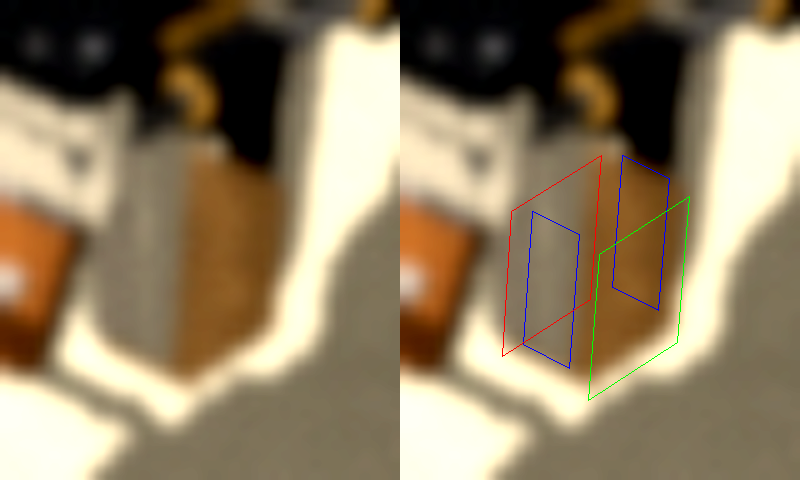

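```bash
cat > ov.py <<'E'
from pl import *
def ov(src,ctr,yaw,x0,y0,w,h,k,out,dx=0,dz=0,off=(0,0),g=1.9,b=40,fing=True,bdz=6.7):
    c=dict(np.load(src)) if isinstance(src,str) else src;f=cv2.resize(c["frame"][y0:y0+h,x0:x0+w,::-1],None,fx=k,fy=k,interpolation=cv2.INTER_CUBIC).astype(float);f=np.clip((f-b)*g,0,255).astype(np.uint8);f0=f.copy()
    M=fr(np.radians(yaw));q=lambda P:np.round((proj(c,np.asarray(P,float)@M.T/1e3+np.array(ctr))+off-[x0,y0]+.5)*k-.5).astype(int)
    if fing:
      for y,Y in((18,35.5),(-18,-35.5)):
        cv2.polylines(f,[q([(-7.5,Y,0),(7.5,Y,0),(7.5,y,0),(7.5,y,-45),(7.5,Y,-45),(7.5,Y,0)])],False,(255,0,0),1)
    lo,hi=bdz-dz,bdz-44-dz
    cv2.polylines(f,[q([(14+dx,18,lo),(14+dx,-18,lo),(14+dx,-18,hi),(14+dx,18,hi)])],True,(0,255,0),1)
    cv2.polylines(f,[q([(14+dx,18,lo),(-14+dx,18,lo),(-14+dx,18,hi),(14+dx,18,hi)])],True,(0,200,200),1)
    cv2.polylines(f,[q([(14+dx,18,hi),(-14+dx,18,hi),(-14+dx,-18,hi),(14+dx,-18,hi)])],True,(0,0,255),1)
    cv2.imwrite(out,np.hstack([f0,f]))
E
python3 - <<'E'
from ov import *
ov("side2.npz",[.4960,.0025,.1155],155.8,315,180,40,48,10,"pics/l1.png")
ov("side0.npz",[.501,.2549,.0067],173.1,285,285,40,40,10,"pics/l2.png",fing=False,g=1.2,b=0)
E
```

```text
(no output)
```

View pics/l1.png

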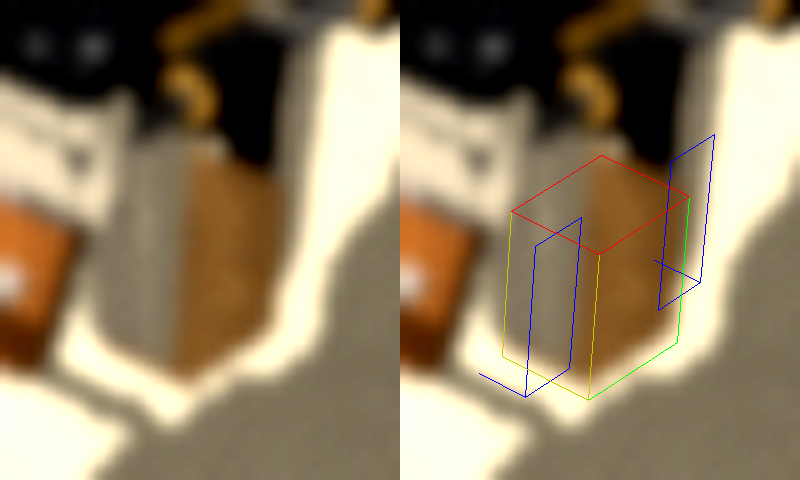

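View pics/l2.png

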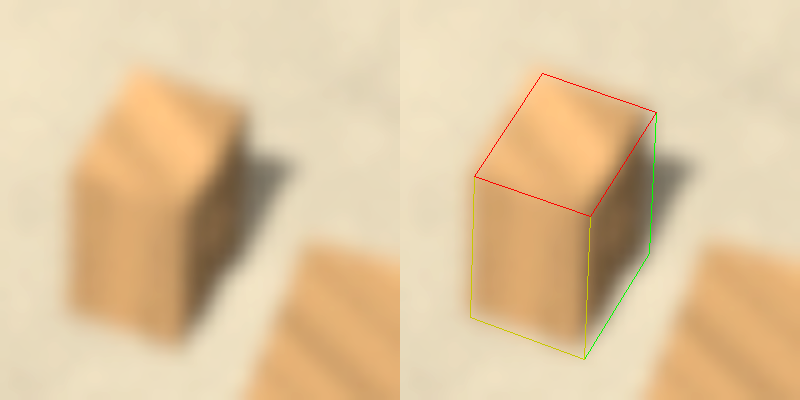

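```bash
python3 - <<'E'
from fit2 import *
a=back(C["side"],un(290,165,15,[(205,390),(300,443),(400,493),(440,516),(482,540)])+[.5,1.0],.13);print(a.round(4))
tip=np.array([.5331,-.0162]);t=np.radians(155);n=np.array([-np.sin(t),np.cos(t)]);print((a[:,:2]-tip)@n)
T=back(C["top"],un(270,170,10,[(160,350),(113,450),(93,505),(74,558)]),.13);print((T[:,:2]-tip)@n)
E
```

```text
[[ 0.5903 -0.0441  0.13  ]
 [ 0.5696 -0.0331  0.13  ]
 [ 0.5487 -0.0235  0.13  ]
 [ 0.5402 -0.0188  0.13  ]
 [ 0.5314 -0.014   0.13  ]]
[ 1.13801200e-03 -1.02771650e-04  1.30854446e-05 -6.60731123e-04
 -1.32579864e-03]
[-0.00230515 -0.00306521 -0.00220826 -0.00132656]
```

Emit:
move_arm([
  [-0.01,0.01,0,0,0,0,-0.3],
  [-0.025,0.01,0,0,0,0,-0.3],
  [-0.04,0.01,0,0,0,0,-0.3],
  [-0.055,0.01,0,0,0,0,-0.3],
  [-0.07,0.01,0,0,0,0,-0.3],
  [-0.08,0.01,0,0,0,0,-0.3],
  [-0.08,0.01,0,0,0,0,-0.3],
])

```text
t: 9.15
tool_pos: [0.5215, -0.0099, 0.1146]
orientation: [0.673, 3.069, -0.0]
force: [0.1, -0.4, -0.2]
opening: 0.036
```

```bash
python3 st.py 1
```

```text
t 9.15 p [ 0.5215 -0.0099  0.1146] yaw 155.24 Ftool [-0.3 -0.3  0.2] Ttool [-0.1  -0.14 -0.04] tilt [ 0. -0.] 0.035978072706551886
along 0.013194259688887319 lat -0.000845506273177641
```

Now at about the tip, with no contact yet. I'll creep on.

Emit:
move_arm([
  [-0.01,0,0,0,0,0,-0.3],
  [-0.02,0,0,0,0,0,-0.3],
  [-0.03,0,0,0,0,0,-0.3],
  [-0.04,0,0,0,0,0,-0.3],
  [-0.04,0,0,0,0,0,-0.3],
])

```text
t: 9.65
tool_pos: [0.5251, -0.0115, 0.1147]
orientation: [0.673, 3.069, 0.0]
force: [0.3, 0.9, -0.3]
opening: 0.0359
```

```bash
python3 st.py 1
```

```text
t 9.65 p [ 0.5251 -0.0115  0.1147] yaw 155.25 Ftool [0.1 0.9 0.3] Ttool [-0.06 -0.12  0.02] tilt [ 0.0001 -0.    ] 0.035899154445449846
along 0.009206532762368977 lat -0.0009220357964264648
```

Emit:
move_arm([
  [-0.01,0,0,0,0,0,-0.3],
  [-0.02,0,0,0,0,0,-0.3],
  [-0.03,0,0,0,0,0,-0.3],
  [-0.04,0,0,0,0,0,-0.3],
  [-0.05,0,0,0,0,0,-0.3],
  [-0.05,0,0,0,0,0,-0.3],
])

```text
t: 10.25
tool_pos: [0.5296, -0.0136, 0.1146]
orientation: [-0.673, -3.069, 0.0]
force: [-0.0, 0.6, -0.0]
opening: 0.0356
```

```bash
python3 st.py 1
```

```text
t 10.25 p [ 0.5296 -0.0136  0.1146] yaw 155.25 Ftool [0.3 0.6 0. ] Ttool [-0.02 -0.09  0.01] tilt [-0. -0.] 0.03564464430568015
along 0.004241945993803719 lat -0.0009167103176390618
```

Emit:
move_arm([
  [0,0.01,0,0,0,0,-0.3],
  [0,0.02,0,0,0,0,-0.3],
  [0,0.02,0,0,0,0,-0.3],
  [0,0.02,0,0,0,0,-0.3],
])

```text
t: 10.65
tool_pos: [0.5304, -0.0116, 0.1146]
orientation: [-0.673, -3.069, -0.0]
force: [-0.6, -0.3, -0.2]
opening: 0.0356
```

```bash
python3 st.py 1
```

```text
t 10.65 p [ 0.5304 -0.0116  0.1146] yaw 155.26 Ftool [ 0.4 -0.5  0.2] Ttool [-0.04 -0.1  -0.01] tilt [-0.      0.0001] 0.035597939028203913
along 0.004404014687357621 lat -0.0029957991222469213
```

Emit:
move_arm([
  [0,-0.01,0,0,0,0,-0.3],
  [0,-0.02,0,0,0,0,-0.3],
  [0,-0.03,0,0,0,0,-0.3],
  [0,-0.04,0,0,0,0,-0.3],
  [0,-0.04,0,0,0,0,-0.3],
  [0,-0.04,0,0,0,0,-0.3],
])

```text
t: 11.25
tool_pos: [0.5291, -0.0146, 0.1147]
orientation: [0.673, 3.068, 0.002]
force: [2.6, 4.8, -0.8]
opening: 0.0358
```

```bash
python3 st.py 1
```

```text
t 11.25 p [ 0.5291 -0.0146  0.1147] yaw 155.27 Ftool [-0.3  5.5  0.8] Ttool [-0.92 -0.17 -0.04] tilt [0.0009 0.0014] 0.03581562618807144
along 0.0043430186392597195 lat 0.00021988207765679977
```

Emit:
move_arm([
  [0,0.015,0,0,0,0,-0.3],
  [-0.01,0.025,0,0,0,0,-0.3],
  [-0.03,0.025,0,0,0,0,-0.3],
  [-0.06,0.025,0,0,0,0,-0.3],
  [-0.09,0.025,0,0,0,0,-0.3],
  [-0.12,0.025,0,0,0,0,-0.3],
  [-0.14,0.025,0,0,0,0,-0.3],
  [-0.15,0.025,0,0,0,0,-0.3],
])

```text
t: 12.05
tool_pos: [0.5436, -0.0195, 0.1146]
orientation: [0.673, 3.069, -0.0]
force: [-0.4, 0.2, -1.0]
opening: 0.0357
```

```bash
python3 st.py 1
```

```text
t 12.05 p [ 0.5436 -0.0195  0.1146] yaw 155.24 Ftool [0.4 0.  1. ] Ttool [-0.03 -0.12  0.05] tilt [ 0. -0.] 0.035733079430188094
along -0.01093277387460563 lat -0.0014311045780912046
```

Emit:
move_arm([
  [-0.02,0,0,0,0,0,-0.3],
  [-0.05,0,0,0,0,0,-0.3],
  [-0.08,0,0,0,0,0,-0.3],
  [-0.11,0,0,0,0,0,-0.3],
  [-0.14,0,0,0,0,0,-0.3],
  [-0.17,0,0,0,0,0,-0.3],
  [-0.19,0,0,0,0,0,-0.3],
  [-0.2,0,0,0,0,0,-0.3],
])

```text
t: 12.85
tool_pos: [0.5617, -0.0278, 0.1146]
orientation: [-0.673, -3.069, -0.0]
force: [0.3, 0.7, 0.0]
opening: 0.0358
```

```bash
python3 st.py 1
```

```text
t 12.85 p [ 0.5617 -0.0278  0.1146] yaw 155.25 Ftool [-0.   0.8 -0. ] Ttool [-0.07 -0.1  -0.07] tilt [-0.  0.] 0.03584187242929815
along -0.03086523969587388 lat -0.001581835629482178
```

Emit:
move_arm([
  [0,0.01,0,0,0,0,-0.3],
  [0,0.02,0,0,0,0,-0.3],
  [0,0.02,0,0,0,0,-0.3],
  [0,0.02,0,0,0,0,-0.3],
])

```text
t: 13.25
tool_pos: [0.5622, -0.0261, 0.1146]
orientation: [-0.673, -3.069, 0.001]
force: [-1.3, -2.9, -0.4]
opening: 0.036
```

```bash
python3 st.py 1
```

```text
t 13.25 p [ 0.5622 -0.0261  0.1146] yaw 155.25 Ftool [-0.  -3.1  0.4] Ttool [ 0.38 -0.22 -0.03] tilt [-0.0002 -0.0004] 0.03602430091477162
along -0.03061239812042014 lat -0.0033122805742355948
```

Emit:
move_arm([
  [0,-0.01,0,0,0,0,-0.3],
  [0,-0.02,0,0,0,0,-0.3],
  [0,-0.03,0,0,0,0,-0.3],
  [0,-0.04,0,0,0,0,-0.3],
  [0,-0.04,0,0,0,0,-0.3],
  [0,-0.04,0,0,0,0,-0.3],
])

```text
t: 13.85
tool_pos: [0.5609, -0.029, 0.1147]
orientation: [0.673, 3.068, 0.001]
force: [2.8, 4.6, -0.7]
opening: 0.0359
```

```bash
python3 st.py 1
```

```text
t 13.85 p [ 0.5609 -0.029   0.1147] yaw 155.26 Ftool [-0.6  5.3  0.7] Ttool [-0.87 -0.16 -0.02] tilt [0.0004 0.0008] 0.03586120902743246
along -0.03062269197675406 lat -0.00011184851674622543
```

```bash
cat > bend.py <<'E'
from pl import *
import json
from scipy.optimize import minimize
DEF=dict(B=[.59115,-.04102],psi=6.15,sw=-.55)
def load():
    try:return json.load(open("st.json"))
    except: return dict(cmd=[.5609,-.0296,.1146,155.25],**DEF)
def save(d): json.dump(d,open("st.json","w"))
def rod(sigma,sw):
    # sigma: mm along from bend end B inward (neg = out on the leg); cradle frame pts
    sigma=np.asarray(sigma,float);d=np.radians(150+sw);out=np.zeros((len(sigma),2))
    A=60*np.pi/3
    for i,s in enumerate(sigma):
        if s<0: out[i]=[-30-s*np.cos(d),137-s*np.sin(d)]; out[i]=np.array([-30,136.96])+(-s)*np.array([np.cos(d),np.sin(d)])
        elif s<A: a=np.radians(60)-s/60;out[i]=[-60+60*np.cos(a),85+60*np.sin(a)]
        else: out[i]=[0,85-(s-A)]
    return out
def blockpose(s,sw):
    P=rod(s+np.linspace(-14,14,29),sw);m=rod([s],sw)[0]
    v=P[0]-P[-1];th=np.arctan2(v[1],v[0])
    n=np.array([-np.sin(th),np.cos(th)]);l=(P-m)@n;o=(l.max()+l.min())/2
    return m+o*n,np.degrees(th)
def world(s,st):
    c,th=blockpose(s,st["sw"]);M=R.from_euler("z",st["psi"],degrees=True).as_matrix()[:2,:2]
    b=np.array([-30,136.96]);w=np.array(st["B"])+M@(c-b)/1e3;return w,th+st["psi"]
def rows(ss,st,z=.1146,dlat=0):
    p0=np.array(st["cmd"][:3]);M0=fr(np.radians(st["cmd"][3]))
    for s in ss:
        w,y=world(s,st);w=w+dlat*np.array([np.sin(np.radians(y)),-np.cos(np.radians(y))])
        r=rel(p0,M0,[w[0],w[1],z],np.radians(y));print(s,[round(float(r[0]),3),round(float(r[1]),3),round(float(r[2]),3),0,0,round(float(r[5]),4)],w.round(4),round(y,2))
def applied(row):
    st=load();M0=fr(np.radians(st["cmd"][3]));p=np.array(st["cmd"][:3])+M0@np.array(row[:3])*.1
    st["cmd"]=[*p.tolist(),st["cmd"][3]-row[5]*180];save(st);return st
def report():
    st=load();s=read_state();p,M=pose(s);F=M.T@np.array(s["force"]);T=M.T@np.array(s["wrist_torque"])
    c=np.array(st["cmd"]);y=np.degrees(np.arctan2(M[1,0],M[0,0]));d=fr(np.radians(c[3])).T@(p-c[:3])*1e3
    # nearest s
    ss=np.linspace(-60,110,1701);W=np.array([world(x,st)[0] for x in ss[::10]]);i=np.argmin(((W-p[:2])**2).sum(1))
    w,yy=world(ss[::10][i],st);e=fr(np.radians(yy)).T[:2,:2]@(p[:2]-w)*1e3
    print("t",s["t"],"p",p.round(4),"yaw",y.round(2),"F",F.round(1),"T",T.round(2),"meas-cmd mm",d.round(2),"dyaw",round(y-c[3],2),"| s",ss[::10][i].round(1),"model lat err",e.round(2),"yawerr",round(y-yy,2))
E
rm -f st.json; python3 - <<'E'
from bend import *
st=load();save(st);report();rows([-31,-28,-25,-22,-19,-16,-14],st)
E
```

```text
t 13.85 p [ 0.5609 -0.029   0.1147] yaw 155.26 F [-0.6  5.3  0.7] T [-0.87 -0.16 -0.02] meas-cmd mm [ 0.23  0.51 -0.1 ] dyaw 0.01 | s -32.0 model lat err [ 0.5  -1.59] yawerr -0.34
-31 [-0.013, 0.021, 0.0, 0, 0, -0.0019] [ 0.5629 -0.0282] 155.6
-28 [-0.043, 0.021, 0.0, 0, 0, -0.0019] [ 0.5657 -0.0295] 155.6
-25 [-0.073, 0.021, 0.0, 0, 0, -0.0019] [ 0.5684 -0.0307] 155.6
-22 [-0.103, 0.022, 0.0, 0, 0, -0.0019] [ 0.5711 -0.0319] 155.6
-19 [-0.133, 0.022, 0.0, 0, 0, -0.0019] [ 0.5738 -0.0332] 155.6
-16 [-0.163, 0.022, 0.0, 0, 0, -0.0019] [ 0.5766 -0.0344] 155.6
-14 [-0.183, 0.022, 0.0, 0, 0, -0.002] [ 0.5784 -0.0352] 155.6
```

Emit:
move_arm([
  [-0.01,0.02,0,0,0,-0.002,-0.3],
  [-0.04,0.021,0,0,0,-0.002,-0.3],
  [-0.07,0.021,0,0,0,-0.002,-0.3],
  [-0.1,0.022,0,0,0,-0.002,-0.3],
  [-0.13,0.022,0,0,0,-0.002,-0.3],
  [-0.16,0.022,0,0,0,-0.002,-0.3],
  [-0.18,0.022,0,0,0,-0.002,-0.3],
  [-0.18,0.022,0,0,0,-0.002,-0.3],
])

```text
t: 14.65
tool_pos: [0.5782, -0.0353, 0.1146]
orientation: [0.664, 3.071, -0.0]
force: [0.3, -0.6, -0.3]
opening: 0.0361
```

```bash
python3 - <<'E'
from bend import *
st=applied([-.18,.022,0,0,0,-.002]);report();rows([-12.5,-11,-9.5,-8,-6.5,-5,-4,-4],st)
E
```

```text
t 14.65 p [ 0.5782 -0.0353  0.1146] yaw 155.6 F [-0.5 -0.4  0.3] T [-0.04 -0.11  0.03] meas-cmd mm [-0.09 -0.09 -0.02] dyaw -0.01 | s -14.0 model lat err [ 0.17 -0.1 ] yawerr 0.0
-12.5 [-0.018, 0.0, 0.0, 0, 0, 0.0001] [ 0.5798 -0.0359] 155.59
-11 [-0.033, 0.0, 0.0, 0, 0, 0.0006] [ 0.5811 -0.0365] 155.51
-9.5 [-0.048, -0.0, 0.0, 0, 0, 0.0015] [ 0.5825 -0.0371] 155.35
-8 [-0.063, -0.0, 0.0, 0, 0, 0.0028] [ 0.5839 -0.0377] 155.11
-6.5 [-0.078, -0.0, 0.0, 0, 0, 0.0045] [ 0.5852 -0.0384] 154.79
-5 [-0.093, -0.001, 0.0, 0, 0, 0.0067] [ 0.5866 -0.039 ] 154.4
-4 [-0.102, -0.001, 0.0, 0, 0, 0.0084] [ 0.5875 -0.0395] 154.1
-4 [-0.102, -0.001, 0.0, 0, 0, 0.0084] [ 0.5875 -0.0395] 154.1
```

Emit:
move_arm([
  [-0.018,0,0,0,0,0,-0.3],
  [-0.033,0,0,0,0,0.0006,-0.3],
  [-0.048,0,0,0,0,0.0015,-0.3],
  [-0.063,0,0,0,0,0.003,-0.3],
  [-0.078,0,0,0,0,0.0045,-0.3],
  [-0.093,-0.001,0,0,0,0.0067,-0.3],
  [-0.102,-0.001,0,0,0,0.0084,-0.3],
  [-0.102,-0.001,0,0,0,0.0084,-0.3],
])

```text
t: 15.45
tool_pos: [0.5873, -0.0394, 0.1146]
orientation: [0.704, 3.062, -0.0]
force: [-0.7, 1.1, -1.3]
opening: 0.0356
```

```bash
python3 - <<'E'
from bend import *
st=applied([-.102,-.001,0,0,0,.0084]);report();rows([-2.5,-1,.5,2,3.5,5,6,6],st)
E
```

```text
t 15.45 p [ 0.5873 -0.0394  0.1146] yaw 154.08 F [1.1 0.7 1.3] T [-0.06 -0.12 -0.02] meas-cmd mm [ 0.08 -0.04 -0.03] dyaw -0.01 | s -4.0 model lat err [ 0.13 -0.04] yawerr -0.01
-2.5 [-0.015, -0.0, 0.0, 0, 0, 0.0029] [ 0.5888 -0.0401] 153.58
-1 [-0.03, -0.001, 0.0, 0, 0, 0.0062] [ 0.5901 -0.0408] 152.98
0.5 [-0.045, -0.001, 0.0, 0, 0, 0.01] [ 0.5914 -0.0415] 152.31
2 [-0.06, -0.002, 0.0, 0, 0, 0.0141] [ 0.5927 -0.0423] 151.56
3.5 [-0.075, -0.003, 0.0, 0, 0, 0.0187] [ 0.594 -0.043] 150.73
5 [-0.09, -0.004, 0.0, 0, 0, 0.0237] [ 0.5953 -0.0438] 149.83
6 [-0.1, -0.005, 0.0, 0, 0, 0.0273] [ 0.5962 -0.0443] 149.18
6 [-0.1, -0.005, 0.0, 0, 0, 0.0273] [ 0.5962 -0.0443] 149.18
```

Emit:
move_arm([
  [-0.015,0,0,0,0,0.003,-0.3],
  [-0.03,-0.001,0,0,0,0.0062,-0.3],
  [-0.045,-0.001,0,0,0,0.01,-0.3],
  [-0.06,-0.002,0,0,0,0.014,-0.3],
  [-0.075,-0.003,0,0,0,0.0187,-0.3],
  [-0.09,-0.004,0,0,0,0.0237,-0.3],
  [-0.1,-0.005,0,0,0,0.0273,-0.3],
  [-0.1,-0.005,0,0,0,0.0273,-0.3],
])

```text
t: 16.25
tool_pos: [0.5961, -0.0443, 0.1146]
orientation: [0.836, 3.028, 0.0]
force: [-0.1, -0.6, 0.2]
opening: 0.036
```

```bash
python3 - <<'E'
from bend import *
st=applied([-.1,-.005,0,0,0,.0273]);report();rows([7.5,9,10.5,12,13.5,15,16,16],st)
E
```

```text
t 16.25 p [ 0.5961 -0.0443  0.1146] yaw 149.15 F [-0.3 -0.6 -0.2] T [-0.12 -0.11 -0.04] meas-cmd mm [ 0.04 -0.08 -0.05] dyaw -0.04 | s 6.0 model lat err [ 0.03 -0.05] yawerr -0.03
7.5 [-0.015, -0.001, 0.0, 0, 0, 0.0058] [ 0.5974 -0.0451] 148.15
9 [-0.03, -0.001, 0.0, 0, 0, 0.0119] [ 0.5987 -0.0459] 147.04
10.5 [-0.044, -0.002, 0.0, 0, 0, 0.0185] [ 0.5999 -0.0467] 145.85
12 [-0.059, -0.003, 0.0, 0, 0, 0.0255] [ 0.6011 -0.0476] 144.59
13.5 [-0.074, -0.005, 0.0, 0, 0, 0.033] [ 0.6023 -0.0485] 143.25
15 [-0.089, -0.007, 0.0, 0, 0, 0.0409] [ 0.6035 -0.0494] 141.83
16 [-0.098, -0.008, 0.0, 0, 0, 0.0462] [ 0.6042 -0.05  ] 140.87
16 [-0.098, -0.008, 0.0, 0, 0, 0.0462] [ 0.6042 -0.05  ] 140.87
```

Emit:
move_arm([
  [-0.015,-0.001,0,0,0,0.006,-0.3],
  [-0.03,-0.001,0,0,0,0.012,-0.3],
  [-0.044,-0.002,0,0,0,0.0185,-0.3],
  [-0.059,-0.003,0,0,0,0.0255,-0.3],
  [-0.074,-0.005,0,0,0,0.033,-0.3],
  [-0.089,-0.007,0,0,0,0.041,-0.3],
  [-0.098,-0.008,0,0,0,0.0462,-0.3],
  [-0.098,-0.008,0,0,0,0.0462,-0.3],
])

```text
t: 17.05
tool_pos: [0.6041, -0.05, 0.1146]
orientation: [1.053, 2.96, 0.0]
force: [0.9, 0.3, -0.6]
opening: 0.0355
```

```bash
python3 - <<'E'
from bend import *
st=applied([-.098,-.008,0,0,0,.0462]);report();rows([17.5,19,20.5,22,23,23],st)
E
```

```text
t 17.05 p [ 0.6041 -0.05    0.1146] yaw 140.82 F [-0.5  0.8  0.6] T [-0.06 -0.03 -0.06] meas-cmd mm [ 0.05 -0.1  -0.03] dyaw -0.05 | s 16.0 model lat err [ 0.09 -0.12] yawerr -0.05
17.5 [-0.015, -0.0, 0.0, 0, 0, 0.0079] [ 0.6054 -0.0509] 139.44
19 [-0.03, -0.001, 0.0, 0, 0, 0.0159] [ 0.6065 -0.0519] 138.01
20.5 [-0.045, -0.002, 0.0, 0, 0, 0.0239] [ 0.6076 -0.0529] 136.57
22 [-0.059, -0.003, 0.0, 0, 0, 0.0318] [ 0.6086 -0.0539] 135.14
23 [-0.069, -0.004, 0.0, 0, 0, 0.0371] [ 0.6093 -0.0546] 134.19
23 [-0.069, -0.004, 0.0, 0, 0, 0.0371] [ 0.6093 -0.0546] 134.19
```

Emit:
move_arm([
  [-0.015,0,0,0,0,0.008,-0.3],
  [-0.03,-0.001,0,0,0,0.016,-0.3],
  [-0.045,-0.002,0,0,0,0.024,-0.3],
  [-0.059,-0.003,0,0,0,0.032,-0.3],
  [-0.069,-0.004,0,0,0,0.037,-0.3],
  [-0.069,-0.004,0,0,0,0.037,-0.3],
])

```text
t: 17.65
tool_pos: [0.6092, -0.0547, 0.1146]
orientation: [1.223, 2.894, 0.0]
force: [-0.5, -0.1, -0.9]
opening: 0.036
```

```bash
python3 - <<'E'
from bend import *
st=applied([-.069,-.004,0,0,0,.037]);report();rows([24.5,26,27.5,29,30.5,32,33,33],st)
E
```

```text
t 17.65 p [ 0.6092 -0.0547  0.1146] yaw 134.16 F [ 0.3 -0.4  0.9] T [-0.12 -0.11 -0.01] meas-cmd mm [ 0.03 -0.12 -0.01] dyaw -0.05 | s 23.0 model lat err [ 0.06 -0.13] yawerr -0.02
24.5 [-0.015, -0.0, 0.0, 0, 0, 0.0081] [ 0.6103 -0.0557] 132.75
26 [-0.03, -0.001, 0.0, 0, 0, 0.016] [ 0.6113 -0.0568] 131.32
27.5 [-0.045, -0.002, 0.0, 0, 0, 0.024] [ 0.6123 -0.0579] 129.89
29 [-0.059, -0.003, 0.0, 0, 0, 0.0319] [ 0.6132 -0.0591] 128.46
30.5 [-0.074, -0.004, 0.0, 0, 0, 0.0399] [ 0.6141 -0.0603] 127.02
32 [-0.089, -0.007, 0.0, 0, 0, 0.0479] [ 0.615  -0.0614] 125.59
33 [-0.098, -0.008, 0.0, 0, 0, 0.0532] [ 0.6156 -0.0623] 124.64
33 [-0.098, -0.008, 0.0, 0, 0, 0.0532] [ 0.6156 -0.0623] 124.64
```

Emit:
move_arm([
  [-0.015,0,0,0,0,0.008,-0.3],
  [-0.03,-0.001,0,0,0,0.016,-0.3],
  [-0.045,-0.002,0,0,0,0.024,-0.3],
  [-0.059,-0.003,0,0,0,0.032,-0.3],
  [-0.074,-0.004,0,0,0,0.04,-0.3],
  [-0.089,-0.007,0,0,0,0.048,-0.3],
  [-0.098,-0.008,0,0,0,0.053,-0.3],
  [-0.098,-0.008,0,0,0,0.053,-0.3],
])

```text
t: 18.45
tool_pos: [0.6154, -0.0623, 0.1146]
orientation: [1.46, 2.782, 0.0]
force: [-0.9, 0.2, 0.4]
opening: 0.0357
```

```bash
python3 - <<'E'
from bend import *
st=applied([-.098,-.008,0,0,0,.053]);report();rows([34.5,36,37.5,39,40.5,42,43,43],st)
E
```

```text
t 18.45 p [ 0.6154 -0.0623  0.1146] yaw 124.62 F [ 0.6 -0.6 -0.4] T [-0.02 -0.07 -0.01] meas-cmd mm [ 0.01 -0.14 -0.04] dyaw -0.04 | s 33.0 model lat err [ 0.05 -0.14] yawerr -0.01
34.5 [-0.015, -0.0, 0.0, 0, 0, 0.0081] [ 0.6164 -0.0635] 123.2
36 [-0.03, -0.001, 0.0, 0, 0, 0.0161] [ 0.6172 -0.0647] 121.77
37.5 [-0.045, -0.002, 0.0, 0, 0, 0.024] [ 0.618 -0.066] 120.34
39 [-0.06, -0.003, 0.0, 0, 0, 0.032] [ 0.6187 -0.0673] 118.91
40.5 [-0.074, -0.005, 0.0, 0, 0, 0.04] [ 0.6194 -0.0686] 117.48
42 [-0.089, -0.007, 0.0, 0, 0, 0.0479] [ 0.6201 -0.0699] 116.04
43 [-0.099, -0.008, 0.0, 0, 0, 0.0532] [ 0.6205 -0.0708] 115.09
43 [-0.099, -0.008, 0.0, 0, 0, 0.0532] [ 0.6205 -0.0708] 115.09
```

Emit:
move_arm([
  [0,0.01,0,0,0,0,-0.3],
  [0,0.01,0,0,0,0,-0.3],
  [0,0.01,0,0,0,0,-0.3],
])

```text
t: 18.75
tool_pos: [0.6158, -0.0619, 0.1145]
orientation: [-1.458, -2.782, 0.001]
force: [-3.1, -2.8, 0.4]
opening: 0.036
```

```bash
python3 - <<'E'
from bend import *
applied([0,.01,0,0,0,0]);report()
E
```

```text
t 18.75 p [ 0.6158 -0.0619  0.1145] yaw 124.67 F [-0.5 -4.2 -0.4] T [ 0.71 -0.17  0.04] meas-cmd mm [ 0.09 -0.63  0.07] dyaw 0.0 | s 33.0 model lat err [0.14 0.37] yawerr 0.03
```

Emit:
move_arm([
  [0,-0.01,0,0,0,0,-0.3],
  [0,-0.02,0,0,0,0,-0.3],
  [0,-0.02,0,0,0,0,-0.3],
  [0,-0.02,0,0,0,0,-0.3],
])

```text
t: 19.15
tool_pos: [0.6147, -0.0625, 0.1148]
orientation: [1.458, 2.782, 0.001]
force: [-0.4, 0.2, -0.8]
opening: 0.0358
```

```bash
python3 - <<'E'
from bend import *
applied([0,-.02,0,0,0,0]);report()
E
```

```text
t 19.15 p [ 0.6147 -0.0625  0.1148] yaw 124.68 F [ 0.4 -0.3  0.8] T [-0.14 -0.07  0.03] meas-cmd mm [ 0.26  0.17 -0.16] dyaw 0.01 | s 33.0 model lat err [ 0.31 -0.83] yawerr 0.04
```

```bash
python3 - <<'E'
from bend import *
st=load();st["B"]=[st["B"][0]-.0002,st["B"][1]-.00014];save(st);rows([34.5,36,37.5,39,40.5,42,43,43],st)
E
```

```text
34.5 [-0.015, 0.007, 0.0, 0, 0, 0.0081] [ 0.6162 -0.0636] 123.2
36 [-0.03, 0.007, 0.0, 0, 0, 0.0161] [ 0.617  -0.0649] 121.77
37.5 [-0.045, 0.006, 0.0, 0, 0, 0.024] [ 0.6178 -0.0661] 120.34
39 [-0.06, 0.005, 0.0, 0, 0, 0.032] [ 0.6185 -0.0674] 118.91
40.5 [-0.074, 0.003, 0.0, 0, 0, 0.04] [ 0.6192 -0.0687] 117.48
42 [-0.089, 0.001, 0.0, 0, 0, 0.0479] [ 0.6199 -0.07  ] 116.04
43 [-0.099, -0.001, 0.0, 0, 0, 0.0532] [ 0.6203 -0.0709] 115.09
43 [-0.099, -0.001, 0.0, 0, 0, 0.0532] [ 0.6203 -0.0709] 115.09
```

Emit:
move_arm([
  [-0.015,0.007,0,0,0,0.008,-0.3],
  [-0.03,0.007,0,0,0,0.016,-0.3],
  [-0.045,0.006,0,0,0,0.024,-0.3],
  [-0.06,0.005,0,0,0,0.032,-0.3],
  [-0.074,0.003,0,0,0,0.04,-0.3],
  [-0.089,0.001,0,0,0,0.048,-0.3],
  [-0.099,-0.001,0,0,0,0.053,-0.3],
  [-0.099,-0.001,0,0,0,0.053,-0.3],
])

```text
t: 19.95
tool_pos: [0.6201, -0.0711, 0.1146]
orientation: [1.686, 2.651, -0.0]
force: [-0.4, 0.3, -0.7]
opening: 0.0361
```

```bash
python3 - <<'E'
from bend import *
st=applied([-.099,-.001,0,0,0,.053]);report();rows([44.5,46,47.5,49,50.5,52,53,53],st)
E
```

```text
t 19.95 p [ 0.6201 -0.0711  0.1146] yaw 115.08 F [ 0.5 -0.3  0.7] T [-0.12 -0.08 -0.02] meas-cmd mm [-0.04 -0.18 -0.05] dyaw -0.05 | s 43.0 model lat err [-0.07 -0.2 ] yawerr -0.01
44.5 [-0.014, 0.0, 0.0, 0, 0, 0.0082] [ 0.6209 -0.0723] 113.66
46 [-0.029, -0.001, 0.0, 0, 0, 0.0161] [ 0.6215 -0.0736] 112.22
47.5 [-0.044, -0.001, 0.0, 0, 0, 0.0241] [ 0.622 -0.075] 110.79
49 [-0.059, -0.003, 0.0, 0, 0, 0.0321] [ 0.6225 -0.0764] 109.36
50.5 [-0.073, -0.004, 0.0, 0, 0, 0.0398] [ 0.623  -0.0778] 107.97
52 [-0.088, -0.006, 0.0, 0, 0, 0.047] [ 0.6235 -0.0792] 106.66
53 [-0.098, -0.008, 0.0, 0, 0, 0.0516] [ 0.6237 -0.0802] 105.83
53 [-0.098, -0.008, 0.0, 0, 0, 0.0516] [ 0.6237 -0.0802] 105.83
```

Emit:
move_arm([
  [-0.014,0.001,0,0,0,0.008,-0.3],
  [-0.029,0,0,0,0,0.016,-0.3],
  [-0.044,0,0,0,0,0.024,-0.3],
  [-0.059,-0.002,0,0,0,0.032,-0.3],
  [-0.073,-0.003,0,0,0,0.04,-0.3],
  [-0.088,-0.005,0,0,0,0.047,-0.3],
  [-0.098,-0.007,0,0,0,0.0516,-0.3],
  [-0.098,-0.007,0,0,0,0.0516,-0.3],
])

```text
t: 20.75
tool_pos: [0.6236, -0.0802, 0.1146]
orientation: [1.895, 2.506, -0.0]
force: [-0.7, -1.0, -0.2]
opening: 0.036
```

```bash
python3 - <<'E'
from bend import *
st=applied([-.098,-.007,0,0,0,.0516]);report();rows([54.5,56,57.5,59,60.5,62,63,63],st)
E
```

```text
t 20.75 p [ 0.6236 -0.0802  0.1146] yaw 105.8 F [-0.7 -0.9  0.2] T [-0.1  -0.03 -0.02] meas-cmd mm [-0.05 -0.19 -0.03] dyaw -0.04 | s 53.0 model lat err [-0.04 -0.12] yawerr -0.03
54.5 [-0.015, -0.001, 0.0, 0, 0, 0.0066] [ 0.6242 -0.0816] 104.65
56 [-0.03, -0.001, 0.0, 0, 0, 0.0127] [ 0.6245 -0.083 ] 103.55
57.5 [-0.045, -0.001, 0.0, 0, 0, 0.0185] [ 0.6249 -0.0845] 102.52
59 [-0.059, -0.002, 0.0, 0, 0, 0.0237] [ 0.6252 -0.0859] 101.57
60.5 [-0.074, -0.003, 0.0, 0, 0, 0.0286] [ 0.6255 -0.0874] 100.69
62 [-0.089, -0.004, 0.0, 0, 0, 0.033] [ 0.6258 -0.0889] 99.9
63 [-0.099, -0.005, 0.0, 0, 0, 0.0357] [ 0.626  -0.0898] 99.41
63 [-0.099, -0.005, 0.0, 0, 0, 0.0357] [ 0.626  -0.0898] 99.41
```

Emit:
move_arm([
  [-0.015,0,0,0,0,0.0066,-0.3],
  [-0.03,0,0,0,0,0.0127,-0.3],
  [-0.045,0,0,0,0,0.0185,-0.3],
  [-0.059,-0.001,0,0,0,0.0237,-0.3],
  [-0.074,-0.002,0,0,0,0.0286,-0.3],
  [-0.089,-0.003,0,0,0,0.033,-0.3],
  [-0.099,-0.004,0,0,0,0.0357,-0.3],
  [-0.099,-0.004,0,0,0,0.0357,-0.3],
])

```text
t: 21.55
tool_pos: [0.626, -0.0899, 0.1146]
orientation: [2.032, 2.396, -0.0]
force: [0.1, 0.7, -0.7]
opening: 0.0361
```

```bash
python3 - <<'E'
from bend import *
st=applied([-.099,-.004,0,0,0,.0357]);report();rows([64.5,66,67.5,69,70.5,72,73,73],st)
T=dict(np.load("top0.npz"));w=back(T,[[324.8,184]],.136)[0];print("collar face",w)
th=np.radians(st["psi"]);M=np.array([[np.cos(th),-np.sin(th)],[np.sin(th),np.cos(th)]]);c=M.T@((w[:2]-np.array(st["B"]))*1e3)+[-30,136.96];print("cradle",c,"home s",62.83+85-(c[1]+14))
c=read_camera("side");crop(c,270,140,100,80,8,"pics/m1.png",1.1);c=read_camera("top");crop(c,280,150,90,80,8,"pics/m2.png",1.5)
E
```

```text
t 21.55 p [ 0.626  -0.0899  0.1146] yaw 99.39 F [0.7 0.2 0.7] T [-0.09 -0.04 -0.02] meas-cmd mm [-0.07 -0.19 -0.04] dyaw -0.02 | s 63.0 model lat err [-0.04 -0.07] yawerr -0.02
64.5 [-0.015, -0.001, 0.0, 0, 0, 0.0037] [ 0.6263 -0.0913] 98.74
66 [-0.03, -0.001, 0.0, 0, 0, 0.007] [ 0.6265 -0.0928] 98.15
67.5 [-0.045, -0.001, 0.0, 0, 0, 0.0099] [ 0.6267 -0.0943] 97.63
69 [-0.06, -0.002, 0.0, 0, 0, 0.0123] [ 0.6269 -0.0957] 97.2
70.5 [-0.075, -0.002, 0.0, 0, 0, 0.0143] [ 0.6271 -0.0972] 96.83
72 [-0.09, -0.003, 0.0, 0, 0, 0.0159] [ 0.6273 -0.0987] 96.55
73 [-0.1, -0.003, 0.0, 0, 0, 0.0167] [ 0.6274 -0.0997] 96.4
73 [-0.1, -0.003, 0.0, 0, 0, 0.0167] [ 0.6274 -0.0997] 96.4
collar face [ 0.62830429 -0.13164457  0.136     ]
cradle [-2.55446387 42.99435223] home s 90.83564776967118
```

View pics/m1.png

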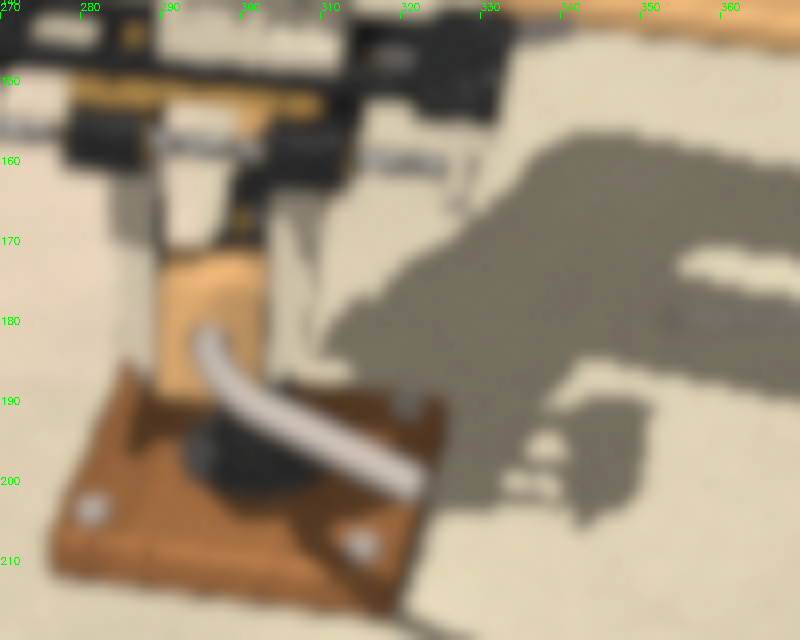

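View pics/m2.png

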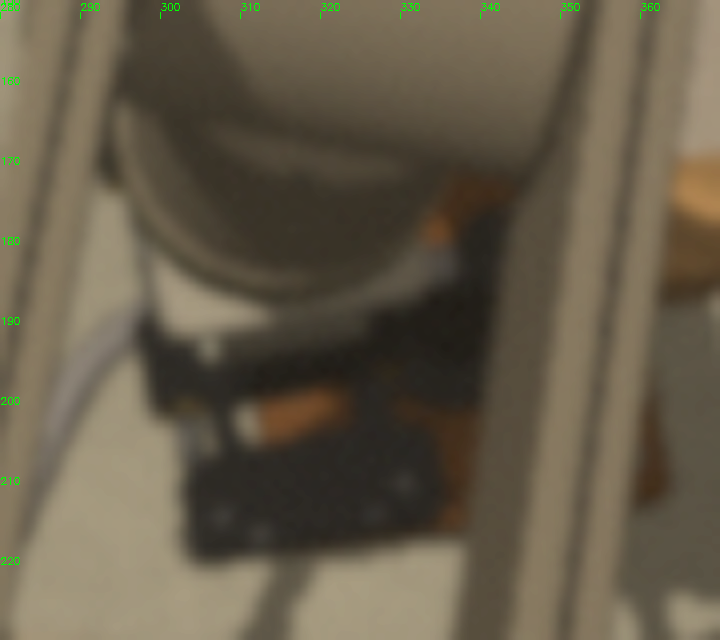

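The side view shows the rod entering the block's hole at (296,182), so it is threaded. I'll carry on to the straight leg; the collar is expected near s≈91.

Emit:
move_arm([
  [-0.015,0,0,0,0,0.0037,-0.3],
  [-0.03,0,0,0,0,0.007,-0.3],
  [-0.045,0,0,0,0,0.01,-0.3],
  [-0.06,-0.001,0,0,0,0.0123,-0.3],
  [-0.075,-0.001,0,0,0,0.0143,-0.3],
  [-0.09,-0.002,0,0,0,0.016,-0.3],
  [-0.1,-0.002,0,0,0,0.0167,-0.3],
  [-0.1,-0.002,0,0,0,0.0167,-0.3],
])

```text
t: 22.45
tool_pos: [0.6274, -0.0998, 0.1146]
orientation: [-2.094, -2.342, 0.0]
force: [-0.3, -1.1, -0.3]
opening: 0.0358
```

```bash
python3 - <<'E'
from bend import *
st=applied([-.1,-.002,0,0,0,.0167]);report();rows([74.5,76,77.5,79,80,80],st)
E
```

```text
t 22.45 p [ 0.6274 -0.0998  0.1146] yaw 96.4 F [-1.  -0.4  0.3] T [-0.11 -0.06  0.02] meas-cmd mm [-0.1  -0.22 -0.04] dyaw -0.01 | s 73.0 model lat err [-0.09 -0.07] yawerr -0.0
74.5 [-0.015, -0.001, 0.0, 0, 0, 0.0009] [ 0.6276 -0.1012] 96.24
76 [-0.03, -0.002, 0.0, 0, 0, 0.0014] [ 0.6278 -0.1027] 96.16
77.5 [-0.045, -0.002, 0.0, 0, 0, 0.0014] [ 0.6279 -0.1042] 96.15
79 [-0.06, -0.002, 0.0, 0, 0, 0.0014] [ 0.6281 -0.1057] 96.15
80 [-0.07, -0.002, 0.0, 0, 0, 0.0014] [ 0.6282 -0.1067] 96.15
80 [-0.07, -0.002, 0.0, 0, 0, 0.0014] [ 0.6282 -0.1067] 96.15
```

Next, 7 mm further, then a side probe to centre on the straight leg.

Emit:
move_arm([
  [-0.015,0,0,0,0,0.001,-0.3],
  [-0.03,-0.001,0,0,0,0.0014,-0.3],
  [-0.045,-0.001,0,0,0,0.0014,-0.3],
  [-0.06,-0.001,0,0,0,0.0014,-0.3],
  [-0.07,-0.001,0,0,0,0.0014,-0.3],
  [-0.07,0.009,0,0,0,0.0014,-0.3],
  [-0.07,0.019,0,0,0,0.0014,-0.3],
  [-0.07,0.019,0,0,0,0.0014,-0.3],
])

```text
t: 23.25
tool_pos: [0.6296, -0.1065, 0.1145]
orientation: [-2.098, -2.337, 0.002]
force: [-4.4, -1.8, 3.0]
opening: 0.0358
```

```bash
python3 - <<'E'
from bend import *
st=applied([-.07,.019,0,0,0,.0014]);report()
E
```

```text
t 23.25 p [ 0.6296 -0.1065  0.1145] yaw 96.16 F [-1.3 -4.6 -3. ] T [ 0.66 -0.1   0.05] meas-cmd mm [-0.   -0.68  0.05] dyaw -0.0 | s 80.0 model lat err [0.02 1.39] yawerr 0.01
```

Emit:
move_arm([
  [0,-0.01,0,0,0,0,-0.3],
  [0,-0.02,0,0,0,0,-0.3],
  [0,-0.03,0,0,0,0,-0.3],
  [0,-0.04,0,0,0,0,-0.3],
  [0,-0.04,0,0,0,0,-0.3],
  [0,-0.04,0,0,0,0,-0.3],
])

```text
t: 23.85
tool_pos: [0.6264, -0.1067, 0.1147]
orientation: [2.098, 2.337, 0.001]
force: [3.4, 0.8, -2.4]
opening: 0.0356
```

```bash
python3 - <<'E'
from bend import *
st=applied([0,-.04,0,0,0,0]);report();rows([81,82,83,84,85,85],st)
E
```

```text
t 23.85 p [ 0.6264 -0.1067  0.1147] yaw 96.16 F [0.4 3.4 2.4] T [-0.64  0.01  0.01] meas-cmd mm [ 0.16  0.18 -0.14] dyaw 0.01 | s 80.0 model lat err [ 0.19 -1.75] yawerr 0.01
81 [-0.01, 0.019, 0.0, 0, 0, 0.0] [ 0.6283 -0.1077] 96.15
82 [-0.02, 0.019, 0.0, 0, 0, 0.0] [ 0.6284 -0.1087] 96.15
83 [-0.03, 0.019, 0.0, 0, 0, 0.0] [ 0.6285 -0.1097] 96.15
84 [-0.04, 0.019, 0.0, 0, 0, 0.0] [ 0.6286 -0.1107] 96.15
85 [-0.05, 0.019, 0.0, 0, 0, 0.0] [ 0.6287 -0.1116] 96.15
85 [-0.05, 0.019, 0.0, 0, 0, 0.0] [ 0.6287 -0.1116] 96.15
```

Emit:
move_arm([
  [0,0.019,0,0,0,0,-0.3],
  [-0.01,0.02,0,0,0,0,-0.3],
  [-0.02,0.02,0,0,0,0,-0.3],
  [-0.03,0.02,0,0,0,0,-0.3],
  [-0.04,0.02,0,0,0,0,-0.3],
  [-0.05,0.02,0,0,0,0,-0.3],
  [-0.06,0.02,0,0,0,0,-0.3],
  [-0.06,0.02,0,0,0,0,-0.3],
])

```text
t: 24.65
tool_pos: [0.6287, -0.1127, 0.1147]
orientation: [2.099, 2.337, -0.0]
force: [0.5, 0.1, -0.0]
opening: 0.0359
```

```bash
python3 - <<'E'
from bend import *
st=applied([-.06,.02,0,0,0,0]);report()
E
```

```text
t 24.65 p [ 0.6287 -0.1127  0.1147] yaw 96.15 F [-0.   0.5  0. ] T [-0.07 -0.01  0.01] meas-cmd mm [-0.11 -0.2  -0.08] dyaw -0.01 | s 86.0 model lat err [-0.08 -0.13] yawerr -0.0
```

Emit:
move_arm([
  [-0.005,0,0,0,0,0,-0.3],
  [-0.01,0,0,0,0,0,-0.3],
  [-0.01,0,0,0,0,0,-0.3],
])

```text
t: 24.95
tool_pos: [0.6288, -0.1136, 0.1146]
orientation: [2.099, 2.338, -0.0]
force: [-0.6, 0.4, -0.9]
opening: 0.0355
```

Emit:
move_arm([
  [-0.005,0,0,0,0,0,-0.3],
  [-0.01,0,0,0,0,0,-0.3],
  [-0.01,0,0,0,0,0,-0.3],
])

```text
t: 25.25
tool_pos: [0.6289, -0.1146, 0.1147]
orientation: [2.099, 2.338, -0.0]
force: [0.5, 0.8, 0.1]
opening: 0.0356
```

```bash
python3 - <<'E'
from bend import *
st=applied([-.02,.0,0,0,0,0]);report()
E
```

```text
t 25.25 p [ 0.6289 -0.1146  0.1147] yaw 96.16 F [ 0.7  0.6 -0.1] T [-0.12 -0.08  0.01] meas-cmd mm [ 0.02 -0.16 -0.05] dyaw 0.0 | s 88.0 model lat err [ 0.05 -0.09] yawerr 0.01
```

Emit:
move_arm([
  [-0.004,0,0,0,0,0,-0.3],
  [-0.008,0,0,0,0,0,-0.3],
  [-0.008,0,0,0,0,0,-0.3],
])

```text
t: 25.55
tool_pos: [0.629, -0.1154, 0.1147]
orientation: [2.099, 2.337, 0.0]
force: [-0.2, 0.3, -0.4]
opening: 0.0359
```

Emit:
move_arm([
  [-0.004,0,0,0,0,0,-0.3],
  [-0.008,0,0,0,0,0,-0.3],
  [-0.008,0,0,0,0,0,-0.3],
])

```text
t: 25.85
tool_pos: [0.629, -0.1157, 0.1147]
orientation: [-2.098, -2.337, -0.001]
force: [-0.9, 3.2, 0.6]
opening: 0.0359
```

Contact at 3.2 N. I'll build up the push in small steps.

Emit:
move_arm([
  [-0.004,0,0,0,0,0,-0.3],
  [-0.004,0,0,0,0,0,-0.3],
])

```text
t: 26.05
tool_pos: [0.6291, -0.1157, 0.1147]
orientation: [-2.098, -2.337, -0.001]
force: [-0.3, 5.5, 0.5]
opening: 0.0357
```

Emit:
move_arm([
  [-0.004,0,0,0,0,0,-0.3],
  [-0.004,0,0,0,0,0,-0.3],
])

```text
t: 26.25
tool_pos: [0.629, -0.1157, 0.1147]
orientation: [-2.097, -2.337, -0.001]
force: [-1.6, 6.0, 2.2]
opening: 0.0359
```

Emit:
move_arm([
  [-0.004,0,0,0,0,0,-0.3],
  [-0.004,0,0,0,0,0,-0.3],
])

```text
t: 26.45
tool_pos: [0.6291, -0.1157, 0.1147]
orientation: [-2.097, -2.337, -0.002]
force: [-2.4, 7.9, 1.9]
opening: 0.036
```

```bash
python3 - <<'E'
from bend import *
st=applied([-.028,.0,0,0,0,0]);report()
E
```

```text
t 26.45 p [ 0.6291 -0.1157  0.1147] yaw 96.21 F [ 8.1 -1.5 -1.9] T [ 0.07  1.21 -0.04] meas-cmd mm [ 1.7  -0.17 -0.06] dyaw 0.05 | s 89.0 model lat err [-0.08 -0.1 ] yawerr 0.06
```

Emit:
move_arm([
  [-0.004,0,0,0,0,0,-0.3],
  [-0.004,0,0,0,0,0,-0.3],
  [-0.004,0,0,0,0,0,-0.3],
])

```text
t: 26.75
tool_pos: [0.629, -0.1157, 0.1146]
orientation: [-2.096, -2.337, -0.002]
force: [-2.6, 8.9, 2.3]
opening: 0.036
```

```bash
python3 - <<'E'
from bend import *
st=applied([-.004,.0,0,0,0,0]);report()
E
```

```text
t 26.75 p [ 0.629  -0.1157  0.1146] yaw 96.22 F [ 9.1 -1.7 -2.3] T [ 0.13  1.43 -0.01] meas-cmd mm [ 2.09 -0.2  -0.03] dyaw 0.06 | s 89.0 model lat err [-0.09 -0.13] yawerr 0.07
```

Emit:
move_arm([
  [-0.002,0,0,0,0,0,-0.3],
  [-0.002,0,0,0,0,0,-0.3],
  [-0.002,0,0,0,0,0,-0.3],
])

```text
t: 27.05
tool_pos: [0.629, -0.1157, 0.1146]
orientation: [-2.096, -2.337, -0.002]
force: [-2.1, 10.8, 2.8]
opening: 0.0358
```

```bash
python3 - <<'E'
from bend import *
st=applied([-.002,.0,0,0,0,0]);report()
E
```

```text
t 27.05 p [ 0.629  -0.1157  0.1146] yaw 96.22 F [10.9 -0.9 -2.8] T [0.15 1.61 0.01] meas-cmd mm [ 2.28 -0.2  -0.04] dyaw 0.07 | s 89.0 model lat err [-0.09 -0.13] yawerr 0.07
```

Pressed home at about 10.9 N and the pose didn't shift. Next I'll unload to a trace of push, lower the block until it rests on the rod, then release.

Emit:
move_arm([
  [0.006,0,0,0,0,0,-0.3],
  [0.012,0,0,0,0,0,-0.3],
  [0.018,0,0.005,0,0,0,-0.3],
  [0.02,0,0.01,0,0,0,-0.3],
  [0.02,0,0.014,0,0,0,-0.3],
  [0.02,0,0.014,0,0,0,-0.3],
])

```text
t: 27.65
tool_pos: [0.6292, -0.1157, 0.1133]
orientation: [2.099, 2.338, 0.001]
force: [-0.1, 4.9, 1.2]
opening: 0.0355
```

```bash
python3 - <<'E'
from bend import *
st=applied([.02,.0,.014,0,0,0]);report()
E
```

```text
t 27.65 p [ 0.6292 -0.1157  0.1133] yaw 96.16 F [ 4.8  0.5 -1.2] T [-0.13  0.79  0.04] meas-cmd mm [ 0.27  0.01 -0.12] dyaw 0.01 | s 89.0 model lat err [-0.1   0.08] yawerr 0.01
```

Emit:
move_arm([
  [0.001,0,0,0,0,0,-0.3],
  [0.002,0,0,0,0,0,-0.3],
  [0.002,0,0,0,0,0,-0.3],
], squeeze=5)

```text
t: 27.95
tool_pos: [0.6292, -0.1157, 0.1133]
orientation: [2.099, 2.337, 0.0]
force: [1.4, 4.3, 1.9]
opening: 0.0362
```

```bash
python3 - <<'E'
from bend import *
st=applied([.002,.0,0,0,0,0]);report()
E
```

```text
t 27.95 p [ 0.6292 -0.1157  0.1133] yaw 96.16 F [ 4.1  1.9 -1.9] T [-0.32  0.63 -0.06] meas-cmd mm [ 0.05 -0.01 -0.09] dyaw 0.0 | s 89.0 model lat err [-0.12  0.06] yawerr 0.01
```

Emit:
move_arm([
  [0,0,0,0,0,0,0],
  [0,0,0,0,0,0,0.1],
  [0,0,0,0,0,0,0.3],
  [0,0,0,0,0,0,0.3],
  [0,0,0,0,0,0,0.3],
])

```text
t: 28.45
tool_pos: [0.629, -0.1159, 0.1132]
orientation: [2.099, 2.337, -0.0]
force: [-0.3, -0.7, -0.4]
opening: 0.0605
```

```bash
python3 - <<'E'
from bend import *
report();print(read_state()["opening"])
c=read_camera("side");np.savez("side5.npz",**c);crop(c,270,130,90,75,8,"pics/n1.png",1.1)
E
```

```text
t 28.45 p [ 0.629  -0.1159  0.1132] yaw 96.15 F [-0.7 -0.4  0.4] T [-0.15 -0.11  0.04] meas-cmd mm [-0.12 -0.26 -0.  ] dyaw -0.01 | s 89.0 model lat err [-0.3  -0.19] yawerr -0.0
0.06046799459372965
```

View pics/n1.png

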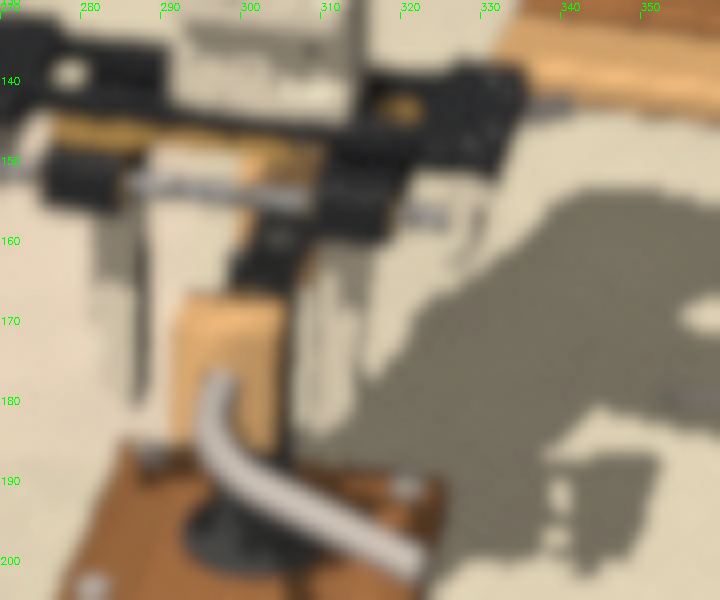

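The fingers are clear and the block hangs on the rod. Going straight up, then away.

Emit:
move_arm([
  [0,0,-0.03,0,0,0,0.3],
  [0,0,-0.1,0,0,0,0.3],
  [0,0,-0.25,0,0,0,0.3],
  [0,0,-0.45,0,0,0,0.3],
  [0,0,-0.65,0,0,0,0.3],
  [0,0,-0.85,0,0,0,0.3],
  [0,0,-0.96,0,0,0,0.3],
  [0,0,-1,0,0,0,0.3],
])

```text
t: 29.3
tool_pos: [0.6301, -0.116, 0.216]
orientation: [2.097, 2.335, 0.003]
force: [0.6, 0.5, 0.1]
opening: 0.0605
```

Emit:
move_arm([
  [0.1,0,-0.2,0,0,0,0.3],
  [0.3,0,-0.4,0,0,0,0.3],
  [0.6,0,-0.5,0,0,0,0.3],
  [0.9,0,-0.5,0,0,0,0.3],
  [1,0,-0.5,0,0,0,0.3],
])

```text
t: 29.8
tool_pos: [0.618, -0.0138, 0.2632]
orientation: [-2.096, -2.339, -0.001]
force: [0.4, 0.2, -0.8]
opening: 0.0604
```

Emit:
move_arm([
  [0.3,-0.2,0,0,0,0,0.3],
  [0.6,-0.5,0,0,0,0,0.3],
  [0.9,-0.8,0,0,0,0,0.3],
  [1,-1,0,0,0,0,0.3],
  [1,-1,0,0,0,0,0.3],
])

```text
t: 30.3
tool_pos: [0.5062, 0.0733, 0.2628]
orientation: [-2.096, -2.339, 0.001]
force: [1.1, 0.5, 0.5]
opening: 0.0607
```

```bash
python3 - <<'E'
from pl import *
print(read_state()["t"],pose()[0])
c=read_camera("side");np.savez("side6.npz",**c);crop(c,265,135,95,90,6,"pics/o1.png",1.0)
c=read_camera("top");np.savez("top6.npz",**c);crop(c,265,155,110,85,7,"pics/o2.png",1.5)
E
```

```text
30.3 [0.50616693 0.07330817 0.26283086]
```

View pics/o1.png

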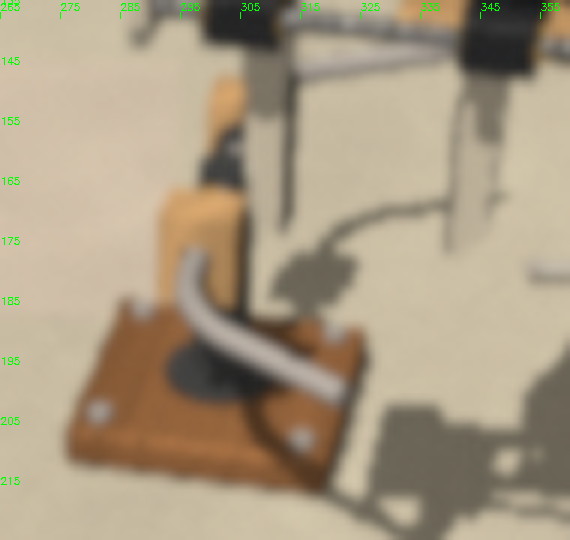

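View pics/o2.png

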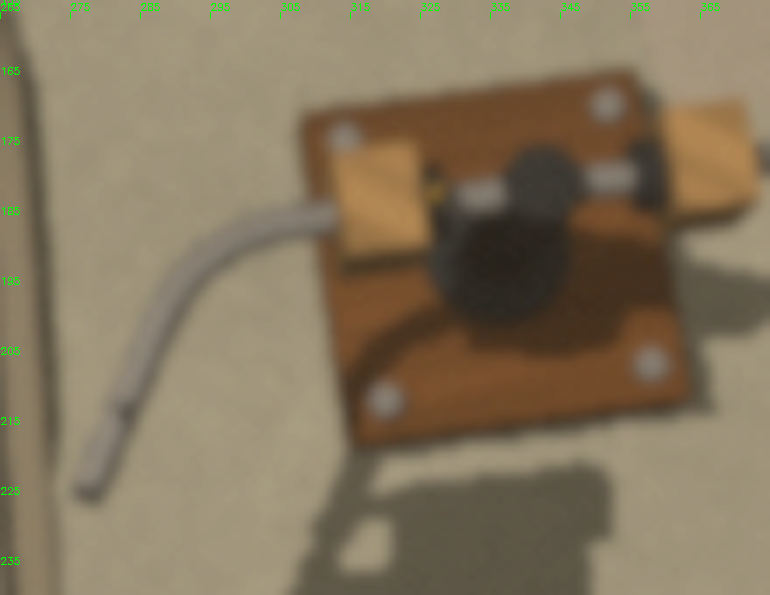

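The side view shows the block on the straight leg with the rod through it. In the top view its right edge meets the collar at about (325,186). The brass screw is at (326.8,182), against (327.2,182) at the start, so the collar hasn't moved. The gripper is clear, so I'm handing in.

```bash
python3 - <<'E'
from plant import *
print(close_job())
E
```

```text
the job is handed in; nothing more can be done
None
```

The loose block is on the bare arm, against the stop collar, and the job is handed in at about 30 s of the 72 s allowed. I picked the smaller of the two pale blocks and threaded it over the tip. I found the rod's centre by gentle side touches, took the block round the bend, and pressed it home at about 10.9 N. Then I eased off to about 4 N, let go and backed away.

- **Forces:** the highest force in any reading was the final press, about 11 N, under both the 14 N collar limit and the 18 N binding limit. Travel along the rod read about 1 N, and the side touches stayed under 6 N. I read forces only at the end of each move, so a brief peak in between would not show.
- **Collar:** it did not visibly shift. The tool stayed put as the push built up, and the brass screw is within about half a pixel (roughly 1 mm) of where it started in the top view.
- **Contact with the collar:** the last pictures show the block up against the collar with the gripper clear. The cameras cannot resolve a gap under about 1 mm. That it is touching rests on the push still being on when the fingers opened.
- **Disagreement:** the two cameras differed by 2 to 3 mm on where the rod was, and I settled that by feel.

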